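# Turn the biscotti and put them in the open bin to dry

## Task

First open the biscuit bin: raise its lid to upright on the hinge pins, lift it straight up off them and lay it flat, handle upwards, on the silicone mat. Then turn all the biscotti on the hinged tray at once by swinging the lifting leaf up to about upright or a little past it, so that they slide down and tumble over the hinge onto the rest leaf with their browned undersides up, and lower the leaf flat again. Finally put every biscotto into the bin lying flat, browned face still up, and leave the lid off so they can dry; if one is dropped or fails to turn, put that right, and do not push the bystanding things about.

Things in the scene. Friction and masses are not known exactly. Their poses are not given: they have to be found in the camera images.
- tray: Fixed twin-leaf turning tray of perforated aluminium at the robot's left. Origin: on the bench under the middle of its hinge rod; x across the hinge towards the lifting leaf (away from the robot's midline), y along the rod, z up. Both leaf floors are 30 mm above the bench. Rest leaf (fixed): x -10 to -128 mm, y +-150 mm, rim 10 mm high. Lifting leaf, flat: x 6 to 108 mm, y +-150 mm, rim 13 mm high.
- leaf (a joint): Angle of the lifting leaf in rad: 0 flat (as at the start), grows as its outer edge is raised and swung over towards the rest leaf, 1.57 upright, stop at 2.1. Free hinge: it falls flat if let go below upright. The biscotti tumble over at about 1.2 to 1.3 when it is raised smoothly.
- tray_hinge (a point): Middle of the hinge axis, 30 mm above the bench; axes as the tray's, y along the axis. The hinge rod (radius 5.5 mm) stands 5.5 mm above the leaf floors and holds the biscotti back until the leaf is nearly upright; there are no rims along the hinge.
- leaf_handle (a point): Gripping point on the lifting leaf's steel loop handle at the middle of its outer edge: 42 mm wide along the hinge direction, 10 mm thick, reaching 112 to 150 mm from the hinge axis. This point is 134 mm from the axis and 33 mm above the bench with the leaf flat. Taken across its 42 mm width it turns between the fingers, best with the hand leaning along (else it creeps sideways).
- bin: Fixed open-topped steel biscuit bin, 172 (x) x 242 (y) x 90 mm tall, walls 5 mm. Origin: centre of the underside; x away from the robot, y to its left, z up. On its far (+x) side are two brackets at y +-50 mm with level hinge pins 8 mm thick, and back stops that let the open lid lean at about 100 degrees.
- bin_pins (a point): On the axis of the two hinge pins, midway between them: 103 mm in x from the bin's centre and 94 mm above the bench.
- bin_floor (a point): Centre of the bin's inner floor, 36 mm above the bench (clear 162 x 232 mm, walls 54 mm high above it).
- lid: Loose white slotted lid, plate 177 (x) x 248 (y) x 8 mm, about 0.45 kg, on the bin at the start. Origin: centre of the plate's underside; z out of its top face, x towards its hinge edge. Two forked knuckles at y +-69 mm (to x = 116 mm, and 5 mm below the underside) sit on the pins. A locating lip 10 mm deep under the front keeps it from sliding off while shut.
- lid_handle (a point): Gripping point on the lid's black bridge handle: 44 mm wide along y, 14 mm along x, 34 mm tall. This point is 22 mm above the lid's top face, 62 mm from its centre towards the front, 165 mm from the pin axis. Taken across its 44 mm width it turns stiffly between the fingers; let the hand lean along.
- lid_slots (a point): Midway between the lid's two forks, on the line that sits on the pin axis (lid x = 103 mm). The forks are open at their ends: the upright lid comes off when lifted 15 mm or more.
- mat: Silicone baking mat lying on the bench, 200 x 250 x 2 mm, beside the bin. Origin: centre of its underside; x away from the robot.
- biscotto1: A hard biscotto slice, 36 (x) x 54 (y) x 16 mm (z), 35 g; absent in some starts. Origin: its centre. z points out of its pale face with almond pieces, which is up at the start; the opposite face is browned dark. At the start it lies on the lifting leaf, its x across the hinge.
- biscotto2: A hard biscotto slice, 36 (x) x 54 (y) x 16 mm (z), 35 g; absent in some starts. Origin: its centre. z points out of its pale face with almond pieces, which is up at the start; the opposite face is browned dark. At the start it lies on the lifting leaf, its x across the hinge.
- biscotto3: A hard biscotto slice, 36 (x) x 54 (y) x 16 mm (z), 35 g; absent in some starts. Origin: its centre. z points out of its pale face with almond pieces, which is up at the start; the opposite face is browned dark. At the start it lies on the lifting leaf, its x across the hinge.
- biscotto4: A hard biscotto slice, 36 (x) x 54 (y) x 16 mm (z), 35 g; absent in some starts. Origin: its centre. z points out of its pale face with almond pieces, which is up at the start; the opposite face is browned dark. At the start it lies on the lifting leaf, its x across the hinge.
- biscotto5: A hard biscotto slice, 36 (x) x 54 (y) x 16 mm (z), 35 g; absent in some starts. Origin: its centre. z points out of its pale face with almond pieces, which is up at the start; the opposite face is browned dark. At the start it lies on the lifting leaf, its x across the hinge.
- almond_jar: Bystander: amber jar, 68 mm across, 100 mm tall. Origin under its centre.
- oil_bottle: Bystander: green bottle, 62 mm across, 160 mm tall. Origin under its centre.
- mixing_bowl: Bystander: steel bowl, 120 mm across, 60 mm tall. Origin under its centre.
- shaker: Bystander: steel shaker, 53 mm across, 92 mm tall. Origin under its centre.
- timer: Bystander: white kitchen timer, 64 mm across, 40 mm tall. Origin under its centre.
- tart_tins: Bystander: small nest of tartlet tins, 75 mm across, 30 mm tall. Origin under its centre.
Not all that is in view belongs to the job. Leave any pink or purple look-alike of the biscotto1 alone.

How it is judged:
By the outcome, as a careful person would: the job done as asked, in the order asked, and still so for the second after the job is handed in, with the robot touching nothing.
Of biscotto1, biscotto2, biscotto3, biscotto4, biscotto5 only 3 to 5 are there at a start; the rules pass over those that are not, and their reading is None.
At some moment in a run one of biscotto1, biscotto2, biscotto3, biscotto4, biscotto5 may be knocked a few centimetres aside while the robot is not near it.
Once in a run the grip may slacken for a moment while it holds something.
It also fails if it takes over 210 s, if anything falls off the work surface, if the arm or the gripper's body presses on something with over 40 N, if the wrist force passes 120 N, or if a joint passes its speed limit or range.

## Robot

A 7-joint arm with a two-finger parallel gripper is mounted at the origin on the work surface. World frame = base frame: x ahead of the robot, y to its left, z up, the work surface at z = 0. Lengths are in mm, angles in rad, forces in N, time in s.
With the tool pointing down it reaches from about 400 to 875 mm from the base axis. Payload 4.4 kg.
Tool frame: the origin (TCP) lies at the very end of the fingers, on their centre line; the grasp point (between the pads) lies 19 mm behind it (ctrl.grasp_offset is the distance from the TCP to the grasp point, in mm); z points along the fingers, y is the line along which they close (so a half turn about z gives the same grasp; the last joint's range is limited). The gripper opens to 85 mm and grips with 20 to 120 N. Pads are 22 mm wide; open, the fingers measure 114 mm over their backs; the gripper's body (76 mm by 85 mm) begins 54 mm behind the grasp point. The pads swing forward as they close: fully open they stand 13 mm farther back than shut.
Start: joints at [1.18, 0.628, 0.038, 1.517, -0.027, 0.996, -0.02], TCP at [207.455, -616.02, 231.313] pointing down, gripper open.
Joint ranges: [-3.06, 3.06], [-0.37, 2.12], [-1.25, 1.32], [0.18, 2.47], [-1.1, 4.24], [0.23, 1.98], [-2.94, 2.94]. Speed limits (rad/s): [2.57, 2.57, 3.14, 3.14, 3.14, 3.14, 3.14].

## Interface

Orientations are given as [roll, pitch, yaw] about the fixed x, y, z axes, in that order (R = Rz(yaw) Ry(pitch) Rx(roll)).
In Python, from cell import status, cams, ctrl gives the robot as it stands.
- The arm moves only by the tool move_arm, never from a script. Its argument "plan" is a list of rows, each a list of 3 entries, a list of its own where there are three numbers: the shift along the world's x, y, z in mm, then the turn, a rotation vector about the world's x, y, z in degrees, then the opening, from 0 (shut) to 1 (fully open). In form: [[[x, y, z], [wx, wy, wz], gripper], ...]. A call has 1 to 10 rows; each row shifts and turns the commanded pose from where the row before left it; what a row does not reach is not made up. A row lasts 1/8 s, in which the tool goes at most 62.5 mm and 10.7 degrees, less where a joint would pass 70% of its speed; a pose out of reach is approached as far as the arm can. A call with a gripper value outside its range is refused whole. The fingers move at their own pace and stop on an object; the grip force is fixed at half the most. Time passes only in rows, so rows that do not move let the fingers close. It gives the time, the measured TCP pose, the force, the opening and the grip force at its end, in the units of the state.
- status.read_state(): the state, without advancing time (a new reading comes with each control period).
- cams.get_image(name): name is "side" or "top"; returns the picture (420x560x3 uint8, blue, green, red); there is no depth.
- cams.camera_params(name): a dict with "K" (3x3 intrinsics, pixels), "pose" (4x4, takes a point from camera to world coordinates). Camera axes: x right, y down, z forward; pixel columns grow to the right and rows downward; lengths in mm; the calibration is good to about 2 mm. A picture is of the moment at which its call begins. camera_params takes no time and is no camera call.
- ctrl.finish_job(): hands the job in; it is judged then, once.
The state is a dict: "clock": time; "qpos": joint angles; "qd": joint speeds; "tau": joint torques, N m; "eef_pos": TCP position; "tool_rot": TCP orientation; "force": force on the tool from outside, world axes, zero at the start; "torque": the same for the moment, N m; "width": finger opening in mm; "gripper_force": force on a finger pad.
Only numpy, scipy, OpenCV 4.12 (cv2) and the standard library are available. Lean on these libraries where they do the work, as an engineer would, in place of code of your own. Each camera call takes 0.05 s, during which the arm holds its last target. There are 200 camera calls.

## Working session

There is one attempt and no reset: what is moved stays moved. The work goes in short steps, Python scripts to look and compute and a tool call to move; the robot and the scene stay as the last step left them, time stands still between calls to the robot, and variables do not carry over. Pictures are saved under pics/ and viewed, at most 14 in all, crops included, and the job is handed in when it is done.

Besides the shell and the picture viewer there is one more tool, called after "Request:" as name(argument=value, ...), one argument or row to a line, values as JSON. move_arm: Moves the arm, as the interface text tells. Its arguments: {"type":"object","properties":{"plan":{"type":"array","items":{"type":"array"}}},"required":["plan"]}

```bash
ls; mkdir -p pics
python3 - <<'E'
from cell import status,cams,ctrl
import cv2
print(status.read_state()); print(ctrl.grasp_offset)
for n in("top","side"):
    im=cams.get_image(n); cv2.imwrite(f"pics/{n}0.png",cv2.resize(im,(800,600),interpolation=cv2.INTER_CUBIC)); p=cams.camera_params(n);print(p["K"].round(1).tolist(),p["pose"].round(3).tolist())
E
```

```text
pics
{'clock': 0.0, 'qpos': array([ 1.18019946,  0.62932878,  0.03846581,  1.51838406, -0.02701365,
        0.99626957, -0.01995113]), 'qd': array([-1.06388892e-04, -5.68714311e-04, -2.14063786e-03, -1.32954194e-03,
       -3.52521477e-05,  8.95910754e-04, -1.61114126e-03]), 'tau': array([ 4.06610679e-04, -5.63407516e+01,  1.22661520e+00, -1.93442219e+01,
        1.10868594e-02,  1.07406598e-02,  1.63056870e-05]), 'eef_pos': array([ 207.24487048, -615.41944344,  230.39561322]), 'tool_rot': array([-3.13972173e+00,  2.64689259e-05,  3.24818673e-01]), 'force': array([-0.30924989, -0.38437138, -0.11434098]), 'torque': array([ 0.04621193, -0.00716029, -0.01845558]), 'gripper_force': 0.0, 'width': 84.94342228382543}
18.700000000000003
[[521.9, 0.0, 277.8], [0.0, 521.9, 209.6], [0.0, 0.0, 1.0]] [[-0.035, -0.978, 0.204, 224.376], [-0.999, 0.035, -0.004, 46.901], [-0.003, -0.204, -0.979, 1580.213], [0.0, 0.0, 0.0, 1.0]]
[[413.1, 0.0, 276.3], [0.0, 413.1, 202.0], [0.0, 0.0, 1.0]] [[-0.972, -0.111, 0.208, 291.756], [-0.236, 0.478, -0.846, 1034.235], [-0.005, -0.871, -0.491, 679.855], [0.0, 0.0, 0.0, 1.0]]
```

View pics/top0.png

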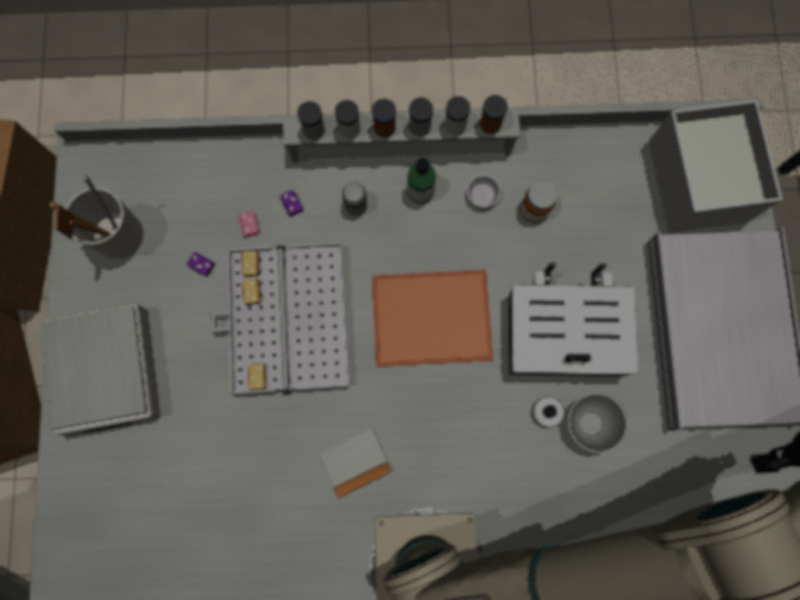

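View pics/side0.png

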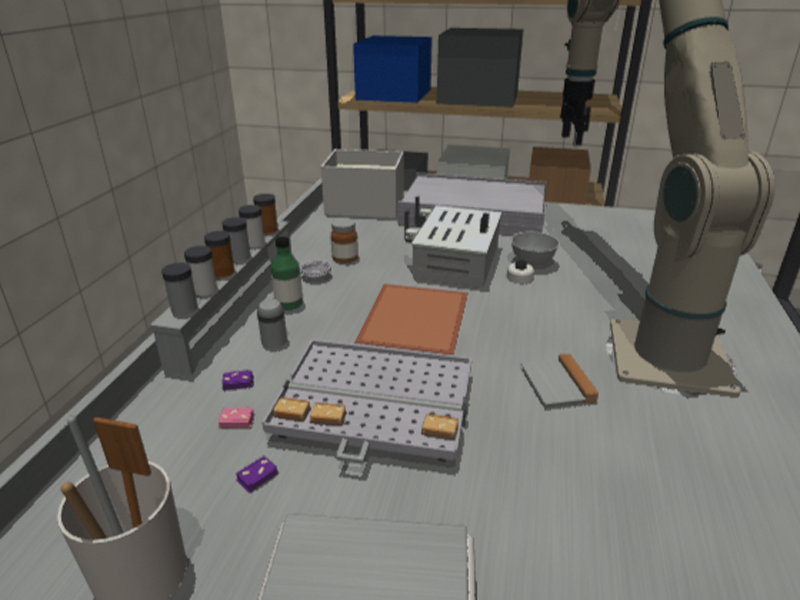

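```bash
cat > h.py <<'E'
import numpy as np,cv2
from cell import status,cams,ctrl
P={n:cams.camera_params(n) for n in("top","side")}
def ray(n,u,v):
    T=P[n]["pose"]; d=T[:3,:3]@np.linalg.solve(P[n]["K"],[u,v,1.]); return T[:3,3],d
def at(n,u,v,z):
    o,d=ray(n,u,v); return (o+d*(z-o[2])/d[2]).round(1)
def proj(n,X):
    X=np.atleast_2d(X); T=P[n]["pose"]; c=(X-T[:3,3])@T[:3,:3]; p=c@P[n]["K"].T; return p[:,:2]/p[:,2:]
def crop(im,u0,v0,w,h,s): return cv2.resize(im[v0:v0+h,u0:u0+w],None,fx=s,fy=s,interpolation=cv2.INTER_CUBIC)
def st():
    s=status.read_state(); print({k:np.round(s[k],3).tolist() for k in("clock","qpos","eef_pos","tool_rot","force","width","gripper_force")})
E
python3 - <<'E'
from h import *
im=cams.get_image("top")
a=crop(im,350,180,100,100,4);b=crop(im,145,165,100,115,4)
o=np.zeros((460,800,3),np.uint8);o[:400,:400]=a;o[:,400:]=b
cv2.imwrite("pics/c1.png",o)
k=1.4
for nm,u,v,z in[("lidTL",511,287,98),("lidTR",635,287,98),("lidBR",637,375,98),("lidBL",511,375,98),("handle",577,358,130),("hinge top",281,248,35),("hinge bot",288,391,35),("loop",221,323,33),("mat",374,276,2),("mat",487,271,2),("mat",492,360,2),("mat",378,366,2),("b1",250,263,46),("b2",251,291,46),("b3",257,376,46),("timer",548,412,40),("bowl",596,424,60),("jar",540,203,50),("tins",484,194,30),("bottle",422,180,80),("shaker",354,198,50),("pinL",548,270,94),("pinR",600,270,94)]:
    print(nm,at("top",u*.7,v*.7,z))
E
```

```text
lidTL [ 550.3 -192.9   98. ]
lidTR [ 541.2 -445.1   98. ]
lidBR [ 362.4 -431.1   98. ]
lidBL [ 371.3 -181.    98. ]
handle [ 396.7 -307.1  130. ]
hinge top [667.5 284.9  35. ]
hinge bot [360.8 271.5  35. ]
loop [508.8 412.2  33. ]
mat [606.5  87.8   2. ]
mat [ 608.9 -158.6    2. ]
mat [ 414.  -157.6    2. ]
mat [409.9  85.    2. ]
b1 [633.7 349.2  46. ]
b2 [572.7 346.8  46. ]
b3 [392.9 333.6  46. ]
timer [ 298.8 -260.5   40. ]
bowl [ 270.6 -351.1   60. ]
jar [ 743.6 -275.3   50. ]
tins [ 775.5 -158.7   30. ]
bottle [793.7 -22.3  80. ]
shaker [769.4 124.7  50. ]
pinL [ 584.1 -271.8   94. ]
pinR [ 580.3 -378.3   94. ]
```

View pics/c1.png

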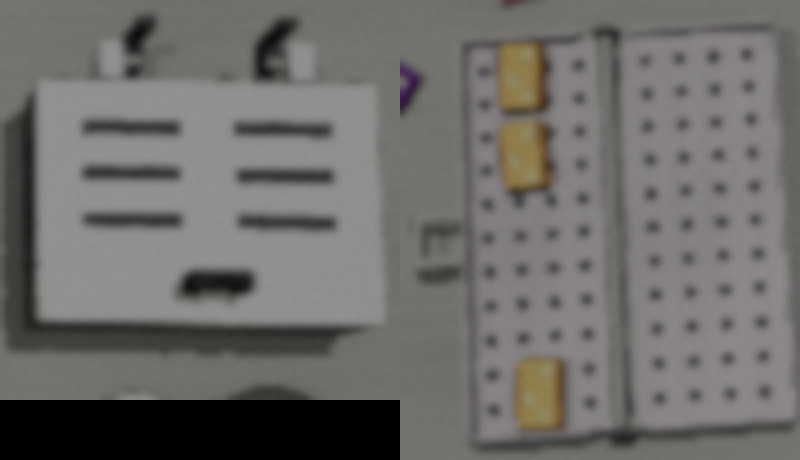

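Run:
```python
from h import *
f=lambda u,v,z:at("top",350+u/4-.4,180+v/4-.4,z)
g=lambda u,v,z:at("top",145+(u-400)/4-.4,165+v/4-.4,z)
L=[f(37,80,98),f(376,86,98),f(386,323,98),f(37,320,98)]
print(*L,np.mean(L,0))
yaws=[np.arctan2(*( (L[0]-L[1])[:2]*[-1,1])),np.arctan2(*( (L[3]-L[2])[:2]*[-1,1])),np.arctan2((L[0]-L[3])[1],(L[0]-L[3])[0]),np.arctan2((L[1]-L[2])[1],(L[1]-L[2])[0])]
print("edges",[(L[0]-L[1]),(L[3]-L[2]),(L[0]-L[3]),(L[1]-L[2])])
print("handle",f(220,281,131), "grip z120")
T=[g(607,32,35.5),g(623,437,35.5)];print("hinge",*T,np.mean(T,0))
C=[g(465,45,43),g(773,26,40),g(795,426,40),g(475,444,43)];print("traycorners",*C)
print("loop",g(440,225,33),g(440,278,33),g(420,250,33))
print("bisc",g(522,78,46),g(525,157,46),g(540,395,46))
```

```text
[ 554.  -196.5   98. ] [ 540.7 -442.4   98. ] [ 368.5 -432.3   98. ] [ 379.4 -184.8   98. ] [ 460.65 -314.     98.  ]
edges [array([ 13.3, 245.9,   0. ]), array([ 10.9, 247.5,   0. ]), array([174.6, -11.7,   0. ]), array([172.2, -10.1,   0. ])]
handle [ 398.6 -309.   131. ] grip z120
hinge [670.6 285.9  35.5] [360.5 275.1  35.5] [515.55 280.5   35.5 ]
traycorners [662.1 393.1  43. ] [669.5 158.1  40. ] [363.7 147.9  40. ] [358.6 382.6  43. ]
loop [524.9 412.7  33. ] [484.4 412.2  33. ] [506.3 427.5  33. ]
bisc [633.7 348.9  46. ] [572.2 346.3  46. ] [392.5 334.4  46. ]
```

Request:
move_arm(
  plan=[
    [[38,30,10],[0,0,-2.2],1],
    [[38,30,10],[0,0,-2.2],1],
    [[38,30,10],[0,0,-2.2],1],
    [[38,30,10],[0,0,-2.2],1],
    [[38,30,10],[0,0,-2.2],1],
    [[38,30,5],[0,0,-2.2],1],
    [[38,30,5],[0,0,-2.2],1],
    [[38,30,5],[0,0,-2.2],1],
    [[38,30,5],[0,0,-2.2],1],
    [[38,25,0],[0,0,-2.0],1],
  ],
)

```text
clock: 1.4
eef_pos: [588.8, -319.6, 301.6]
tool_rot: [-3.142, -0.0, -0.056]
force: [-0.2, -0.3, -0.5]
width: 85.4
gripper_force: 0.0
```

```bash
python3 -c "
from h import *;st()"
```

```text
{'clock': 1.4, 'qpos': [0.386, 0.604, 0.124, 1.364, -0.076, 1.178, -1.109], 'eef_pos': [588.786, -319.56, 301.589], 'tool_rot': [-3.142, -0.0, -0.056], 'force': [-0.154, -0.345, -0.472], 'width': 85.416, 'gripper_force': 0.0}
```

Request:
move_arm(
  plan=[
    [[0,0,0],[0,8,0],1],
    [[0,0,0],[0,8,0],1],
    [[0,0,0],[0,8,0],1],
    [[0,0,0],[0,8,0],1],
    [[0,0,0],[0,8,0],1],
    [[0,0,0],[0,8,0],1],
    [[0,0,0],[0,8,0],1],
    [[0,0,0],[0,0,0],1],
  ],
)

```text
clock: 2.4
eef_pos: [589.6, -307.4, 309.4]
tool_rot: [3.004, 0.659, -0.046]
force: [0.3, 0.7, -1.7]
width: 85.5
gripper_force: 0.0
```

```bash
python3 -c "
from h import *;st()"
```

```text
{'clock': 2.4, 'qpos': [0.155, 1.027, 0.47, 0.733, 0.016, 1.977, -1.044], 'eef_pos': [589.636, -307.352, 309.363], 'tool_rot': [3.004, 0.659, -0.046], 'force': [0.257, 0.671, -1.724], 'width': 85.49, 'gripper_force': 0.0}
```

```bash
cat >> h.py <<'E'
from scipy.spatial.transform import Rotation as Ro
def cur():
    s=status.read_state(); return np.array(s["eef_pos"]),Ro.from_euler("xyz",s["tool_rot"])
def tool(yaw,lean,roll=0,deg=True):
    "tool down with heading yaw, leaned about its own lateral (y-ish) axis: + points tip back to -x; roll about x-ish"
    return Ro.from_euler("z",yaw,degrees=deg)*Ro.from_euler("yx",[lean,roll],degrees=deg)*Ro.from_euler("x",180,degrees=True)
def grasp(g,R,off=18.7): return np.array(g)+off*R.apply([0,0,1])
def rows(way,n,g,p=None,R=None):
    "way: list of (pos,R); n rows each; prints rows in mm, deg"
    if p is None: p,R=cur()
    out=[]
    for (q,S),k in zip(way,n):
        d=np.round((np.array(q)-p)/k,1); w=np.round(np.degrees((S*R.inv()).as_rotvec())/k,1)
        out+=[[d.tolist(),w.tolist(),g]]*k
        p=p+d*k; R=Ro.from_rotvec(np.radians(w*k))*R
    for i in range(0,len(out),10): print(str(out[i:i+10]).replace(".0,",",").replace(".0]","]"))
E
python3 - <<'E'
from h import *
R=tool(-3.2,-40); G=np.array([398.7,-310,124])
t=grasp(G,R);print(t)
rows([(t+[0,0,90],R),(t,R)],[9,5],1)
E
```

```text
[ 410.70138609 -310.67098165  109.67496891]
[[[-19.9, -0.4, -12.2], [0.5, -8.7, -0], 1], [[-19.9, -0.4, -12.2], [0.5, -8.7, -0], 1], [[-19.9, -0.4, -12.2], [0.5, -8.7, -0], 1], [[-19.9, -0.4, -12.2], [0.5, -8.7, -0], 1], [[-19.9, -0.4, -12.2], [0.5, -8.7, -0], 1], [[-19.9, -0.4, -12.2], [0.5, -8.7, -0], 1], [[-19.9, -0.4, -12.2], [0.5, -8.7, -0], 1], [[-19.9, -0.4, -12.2], [0.5, -8.7, -0], 1], [[-19.9, -0.4, -12.2], [0.5, -8.7, -0], 1], [[0, 0.1, -18], [0, 0.1, -0], 1]]
[[[0, 0.1, -18], [0, 0.1, -0], 1], [[0, 0.1, -18], [0, 0.1, -0], 1], [[0, 0.1, -18], [0, 0.1, -0], 1], [[0, 0.1, -18], [0, 0.1, -0], 1]]
```

Request:
move_arm(
  plan=[
    [[-20,-0.4,-12],[0.5,-8.7,0],1],
    [[-20,-0.4,-12],[0.5,-8.7,0],1],
    [[-20,-0.4,-12],[0.5,-8.7,0],1],
    [[-20,-0.4,-12],[0.5,-8.7,0],1],
    [[-20,-0.4,-12],[0.5,-8.7,0],1],
    [[-20,-0.4,-12],[0.5,-8.7,0],1],
    [[-20,-0.4,-12],[0.5,-8.7,0],1],
    [[-20,-0.4,-12],[0.5,-8.7,0],1],
    [[-20,-0.4,-12],[0.5,-8.7,0],1],
    [[0,0,0],[0,0,0],1],
  ],
)

```text
clock: 3.65
eef_pos: [436.9, -317.1, 219.1]
tool_rot: [-3.118, -0.517, -0.058]
force: [-0.0, 0.1, -0.7]
width: 85.3
gripper_force: 0.0
```

```bash
python3 -c "
from h import *;st()
R=tool(-3.2,-40);t=grasp([398.7,-310,124],R);rows([(t,R)],[5],1)"
```

```text
{'clock': 3.65, 'qpos': [1.044, 0.409, -0.318, 2.204, -0.956, 0.277, 0.046], 'eef_pos': [436.886, -317.094, 219.111], 'tool_rot': [-3.118, -0.517, -0.058], 'force': [-0.042, 0.133, -0.71], 'width': 85.267, 'gripper_force': 0.0}
[[[-5.2, 1.3, -21.9], [-0.3, -2.1, -0.1], 1], [[-5.2, 1.3, -21.9], [-0.3, -2.1, -0.1], 1], [[-5.2, 1.3, -21.9], [-0.3, -2.1, -0.1], 1], [[-5.2, 1.3, -21.9], [-0.3, -2.1, -0.1], 1], [[-5.2, 1.3, -21.9], [-0.3, -2.1, -0.1], 1]]
```

```bash
python3 -c "
from h import *
R=tool(-3.2,-20);t=grasp([398.7,-310,122],R);rows([(t+[0,0,40],R),(t,R)],[4,3],1)"
```

```text
[[[-7.9, 1.7, -18.7], [-0.2, 2.4, -0.1], 1], [[-7.9, 1.7, -18.7], [-0.2, 2.4, -0.1], 1], [[-7.9, 1.7, -18.7], [-0.2, 2.4, -0.1], 1], [[-7.9, 1.7, -18.7], [-0.2, 2.4, -0.1], 1], [[-0.1, -0, -13.3], [0, 0, -0], 1], [[-0.1, -0, -13.3], [0, 0, -0], 1], [[-0.1, -0, -13.3], [0, 0, -0], 1]]
```

Request:
move_arm(
  plan=[
    [[-8,1.7,-18.7],[-0.2,2.4,-0.1],1],
    [[-8,1.7,-18.7],[-0.2,2.4,-0.1],1],
    [[-8,1.7,-18.7],[-0.2,2.4,-0.1],1],
    [[-8,1.7,-18.7],[-0.2,2.4,-0.1],1],
    [[0,0,0],[0,0,0],1],
  ],
)

```text
clock: 4.28
eef_pos: [410.9, -304.3, 144.8]
tool_rot: [3.139, -0.35, -0.036]
force: [0.4, -0.7, 0.3]
width: 85.4
gripper_force: 0.0
```

```bash
python3 -c "
from h import *
st();R=tool(-3.2,-20);t=grasp([398.7,-310,122],R);rows([(t,R)],[3],1)
a=cams.get_image('top');b=cams.get_image('side')
o=np.hstack([crop(a,350,180,100,110,4),crop(b,270,120,100,110,4)]);cv2.imwrite('pics/c2.png',o)"
```

```text
{'clock': 4.275, 'qpos': [0.752, 0.502, -0.027, 2.243, -1.046, 0.239, 0.127], 'eef_pos': [410.946, -304.298, 144.833], 'tool_rot': [3.139, -0.35, -0.036], 'force': [0.381, -0.748, 0.257], 'width': 85.405, 'gripper_force': 0.0}
[[[-2, -2, -13.5], [0, 0, -0.4], 1], [[-2, -2, -13.5], [0, 0, -0.4], 1], [[-2, -2, -13.5], [0, 0, -0.4], 1]]
```

View pics/c2.png

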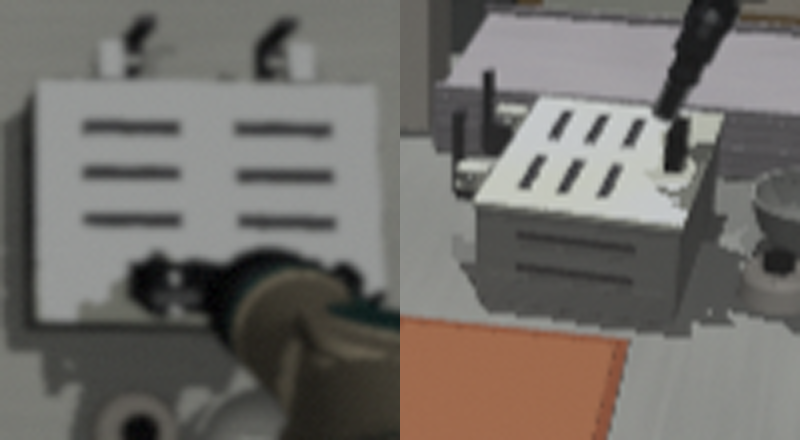

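```bash
python3 -c "
from h import *
R=tool(-3.2,-8);t=grasp([398.7,-310,121.5],R);rows([(t+[0,0,30],R),(t,R)],[3,4],1)"
```

```text
[[[-3.2, -1.6, -4.3], [0.2, 4.1, -0.3], 1], [[-3.2, -1.6, -4.3], [0.2, 4.1, -0.3], 1], [[-3.2, -1.6, -4.3], [0.2, 4.1, -0.3], 1], [[-0, -0, -7.5], [0, -0, -0], 1], [[-0, -0, -7.5], [0, -0, -0], 1], [[-0, -0, -7.5], [0, -0, -0], 1], [[-0, -0, -7.5], [0, -0, -0], 1]]
```

Request:
move_arm(
  plan=[
    [[-3.2,-1.6,-4.3],[0.2,4.1,-0.3],1],
    [[-3.2,-1.6,-4.3],[0.2,4.1,-0.3],1],
    [[-3.2,-1.6,-4.3],[0.2,4.1,-0.3],1],
    [[0,0,-7.5],[0,0,0],1],
    [[0,0,-7.5],[0,0,0],1],
    [[0,0,-7.5],[0,0,0],1],
    [[0,0,-7.5],[0,0,0],1],
    [[0,0,0],[0,0,0],1],
  ],
)

```text
clock: 5.38
eef_pos: [399.1, -310.7, 101.7]
tool_rot: [3.141, -0.137, -0.057]
force: [-0.1, 0.0, 0.1]
width: 85.7
gripper_force: 0.0
```

```bash
python3 -c "
from h import *
st()"
```

```text
{'clock': 5.375, 'qpos': [0.43, 0.624, 0.337, 2.141, -0.778, 0.398, -0.21], 'eef_pos': [399.073, -310.686, 101.71], 'tool_rot': [3.141, -0.137, -0.057], 'force': [-0.071, 0.006, 0.058], 'width': 85.679, 'gripper_force': 0.0}
```

Request:
move_arm(
  plan=[
    [[0,0,0],[0,0,0],0.6],
    [[0,0,0],[0,0,0],0],
    [[0,0,0],[0,0,0],0],
    [[0,0,0],[0,0,0],0],
    [[0,0,0],[0,0,0],0],
    [[0,0,0],[0,0,0],0],
  ],
)

```text
clock: 6.12
eef_pos: [400.0, -310.6, 102.8]
tool_rot: [3.14, -0.138, -0.056]
force: [-1.2, 1.0, 6.5]
width: 42.8
gripper_force: 61.6
```

```bash
cat >> h.py <<'E'
def arc(c,ax,lean_fn,angs,g,grip=18.7,emit=True):
    "carry the grasp point round axis (c,ax) through angs (deg, increments from now), hand turned by lean_fn(ang)"
    p,R=cur(); G0=p-R.apply([0,0,grip]); ax=np.array(ax)/np.linalg.norm(ax); R0=R; out=[];pp,RR=p,R
    for a in angs:
        G=np.array(c)+Ro.from_rotvec(np.radians(a)*ax).apply(G0-c)
        S=Ro.from_rotvec(np.radians(lean_fn(a))*ax)*R0; q=grasp(G,S,grip)
        d=np.round(q-pp,1); w=np.round(np.degrees((S*RR.inv()).as_rotvec()),1)
        out.append([d.tolist(),w.tolist(),g]); pp=pp+d; RR=Ro.from_rotvec(np.radians(w))*RR
    for i in range(0,len(out),10): print(str(out[i:i+10]).replace(".0,",",").replace(".0]","]"))
E
python3 -c "
from h import *
st(); arc([563.4,-319.7,94],[.056,.998,0],lambda a:a*.45,np.linspace(3,90,30)[:],0)"
```

```text
{'clock': 6.125, 'qpos': [0.427, 0.622, 0.339, 2.14, -0.778, 0.399, -0.21], 'eef_pos': [399.953, -310.607, 102.796], 'tool_rot': [3.14, -0.138, -0.056], 'force': [-1.193, 1.033, 6.52], 'width': 42.752, 'gripper_force': 61.644}
[[[1.2, -0.1, 8.6], [0.1, 1.3, -0], 0], [[1.7, -0.1, 8.5], [0.1, 1.4, 0], 0], [[2.1, -0.1, 8.4], [0, 1.3, 0], 0], [[2.5, -0.1, 8.3], [0.1, 1.4, 0], 0], [[3, -0.2, 8.1], [0.1, 1.3, 0], 0], [[3.4, -0.2, 8], [0.1, 1.4, 0], 0], [[3.8, -0.2, 7.7], [0, 1.3, 0], 0], [[4.2, -0.2, 7.5], [0.1, 1.4, 0], 0], [[4.6, -0.3, 7.3], [0.1, 1.3, 0], 0], [[5, -0.3, 7], [0.1, 1.4, 0], 0]]
[[[5.3, -0.3, 6.7], [0, 1.3, 0], 0], [[5.7, -0.3, 6.4], [0.1, 1.4, 0], 0], [[6, -0.3, 6.1], [0.1, 1.3, 0], 0], [[6.3, -0.4, 5.8], [0.1, 1.4, 0], 0], [[6.6, -0.3, 5.4], [0, 1.3, 0], 0], [[6.8, -0.4, 5.1], [0.1, 1.4, 0], 0], [[7.1, -0.4, 4.7], [0.1, 1.3, 0], 0], [[7.4, -0.4, 4.2], [0.1, 1.4, 0], 0], [[7.5, -0.5, 3.9], [0, 1.3, 0], 0], [[7.8, -0.4, 3.5], [0.1, 1.4, 0], 0]]
[[[7.9, -0.4, 3], [0.1, 1.3, 0], 0], [[8, -0.5, 2.6], [0.1, 1.4, 0], 0], [[8.2, -0.4, 2.2], [0, 1.3, 0], 0], [[8.2, -0.5, 1.8], [0.1, 1.3, 0], 0], [[8.4, -0.5, 1.3], [0.1, 1.4, 0], 0], [[8.4, -0.5, 0.8], [0.1, 1.3, 0], 0], [[8.4, -0.4, 0.4], [0, 1.4, 0], 0], [[8.4, -0.5, -0.1], [0.1, 1.3, 0], 0], [[8.4, -0.5, -0.5], [0.1, 1.4, 0], 0], [[8.4, -0.4, -1], [0.1, 1.3, 0], 0]]
```

Request:
move_arm(
  plan=[
    [[1.2,-0.1,8.6],[0.1,1.4,0],0],
    [[1.7,-0.1,8.5],[0.1,1.4,0],0],
    [[2.1,-0.1,8.4],[0.1,1.4,0],0],
    [[2.5,-0.1,8.3],[0.1,1.4,0],0],
    [[3,-0.2,8.1],[0.1,1.4,0],0],
    [[3.4,-0.2,8],[0.1,1.4,0],0],
    [[3.8,-0.2,7.7],[0.1,1.4,0],0],
    [[4.2,-0.2,7.5],[0.1,1.4,0],0],
    [[4.6,-0.3,7.3],[0.1,1.4,0],0],
    [[5,-0.3,7],[0.1,1.4,0],0],
  ],
)

```text
clock: 7.38
eef_pos: [430.1, -311.1, 180.6]
tool_rot: [-3.138, 0.113, -0.055]
force: [0.4, -0.7, -6.6]
width: 42.8
gripper_force: 65.8
```

```bash
python3 -c "
from h import *
st(); arc([563.4,-319.7,94],[.056,.998,0],lambda a:a*.45,np.linspace(3,61,20)[:],0)"
```

```text
{'clock': 7.375, 'qpos': [0.111, 0.67, 0.694, 1.828, -0.44, 0.914, -0.621], 'eef_pos': [430.108, -311.076, 180.552], 'tool_rot': [-3.138, 0.113, -0.055], 'force': [0.384, -0.713, -6.647], 'width': 42.795, 'gripper_force': 65.829}
[[[5.2, -0.3, 6.8], [0.1, 1.3, 0], 0], [[5.7, -0.3, 6.6], [0.1, 1.4, 0], 0], [[6, -0.4, 6.3], [0, 1.4, 0], 0], [[6.4, -0.3, 5.9], [0.1, 1.4, 0], 0], [[6.6, -0.4, 5.6], [0.1, 1.3, 0], 0], [[7, -0.4, 5.2], [0.1, 1.4, 0], 0], [[7.2, -0.4, 4.8], [0, 1.4, 0], 0], [[7.4, -0.4, 4.4], [0.1, 1.3, 0], 0], [[7.7, -0.4, 4], [0.1, 1.4, 0], 0], [[7.8, -0.5, 3.6], [0.1, 1.4, 0], 0]]
[[[8.1, -0.4, 3.1], [0, 1.4, 0], 0], [[8.1, -0.5, 2.7], [0.1, 1.3, 0], 0], [[8.3, -0.4, 2.2], [0.1, 1.4, 0], 0], [[8.4, -0.5, 1.8], [0.1, 1.4, 0], 0], [[8.5, -0.5, 1.3], [0.1, 1.3, 0], 0], [[8.6, -0.5, 0.9], [0, 1.4, 0], 0], [[8.5, -0.4, 0.3], [0.1, 1.4, 0], 0], [[8.6, -0.5, -0], [0.1, 1.4, 0], 0], [[8.5, -0.5, -0.6], [0.1, 1.3, 0], 0], [[8.5, -0.5, -1], [0, 1.4, 0], 0]]
```

Request:
move_arm(
  plan=[
    [[5.2,-0.3,6.8],[0.1,1.4,0],0],
    [[5.7,-0.3,6.6],[0.1,1.4,0],0],
    [[6,-0.4,6.3],[0.1,1.4,0],0],
    [[6.4,-0.3,5.9],[0.1,1.4,0],0],
    [[6.6,-0.4,5.6],[0.1,1.4,0],0],
    [[7,-0.4,5.2],[0.1,1.4,0],0],
    [[7.2,-0.4,4.8],[0.1,1.4,0],0],
    [[7.4,-0.4,4.4],[0.1,1.4,0],0],
    [[7.7,-0.4,4],[0.1,1.4,0],0],
    [[7.8,-0.5,3.6],[0.1,1.4,0],0],
  ],
)

```text
clock: 8.62
eef_pos: [497.1, -315.2, 233.0]
tool_rot: [-3.133, 0.358, -0.054]
force: [-0.7, 0.1, -8.9]
width: 42.7
gripper_force: 63.8
```

```bash
python3 -c "
from h import *
st(); p,R=cur();print('grip',p-R.apply([0,0,18.7])); arc([563.4,-319.7,94],[.056,.998,0],lambda a:a*.35,np.linspace(3,30,10)[:],0)"
```

```text
{'clock': 8.625, 'qpos': [0.073, 0.833, 0.744, 1.396, -0.321, 1.395, -0.808], 'eef_pos': [497.076, -315.192, 233.028], 'tool_rot': [-3.133, 0.358, -0.054], 'force': [-0.662, 0.067, -8.865], 'width': 42.654, 'gripper_force': 63.808}
grip [ 503.6134878  -315.70095883  250.54088977]
[[[7.9, -0.4, 3], [0.1, 1, -0], 0], [[8.1, -0.5, 2.7], [0, 1.1, 0], 0], [[8.2, -0.5, 2.1], [0.1, 1, 0], 0], [[8.3, -0.4, 1.8], [0, 1.1, 0], 0], [[8.4, -0.5, 1.2], [0.1, 1, 0], 0], [[8.4, -0.5, 0.9], [0.1, 1.1, 0], 0], [[8.5, -0.4, 0.4], [0, 1, 0], 0], [[8.5, -0.5, -0.1], [0.1, 1.1, 0], 0], [[8.4, -0.5, -0.5], [0, 1, 0], 0], [[8.4, -0.5, -1], [0.1, 1.1, 0], 0]]
```

```bash
python3 -c "
from h import *
b=cams.get_image('side');cv2.imwrite('pics/s2.png',crop(b,250,60,160,150,4))"
```

```text
(no output)
```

View pics/s2.png

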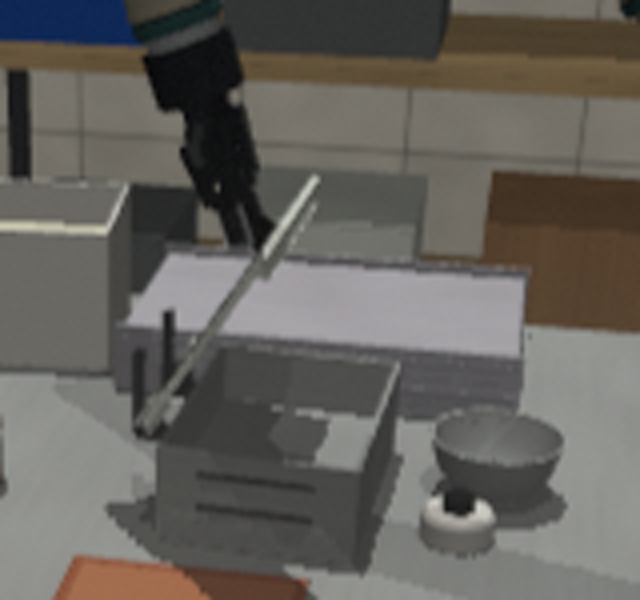

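Request:
move_arm(
  plan=[
    [[7.9,-0.4,3],[0.1,1,0],0],
    [[8.1,-0.5,2.7],[0,1.1,0],0],
    [[8.2,-0.5,2.1],[0.1,1,0],0],
    [[8.3,-0.4,1.8],[0,1.1,0],0],
    [[8.4,-0.5,1.2],[0.1,1,0],0],
    [[8.4,-0.5,0.9],[0.1,1.1,0],0],
    [[8.5,-0.4,0.4],[0,1,0],0],
    [[8.5,-0.5,-0.1],[0.1,1.1,0],0],
    [[8.4,-0.5,-0.5],[0,1,0],0],
    [[8.4,-0.5,-1],[0.1,1.1,0],0],
  ],
)

```text
clock: 9.93
eef_pos: [580.0, -320.3, 243.5]
tool_rot: [-3.132, 0.541, -0.055]
force: [-5.2, 0.2, -6.6]
width: 42.4
gripper_force: 61.9
```

```bash
python3 -c "
from h import *
st(); p,R=cur();print('grip',p-R.apply([0,0,18.7]))
b=cams.get_image('side');cv2.imwrite('pics/s3.png',crop(b,250,60,160,150,4))"
```

```text
{'clock': 9.925, 'qpos': [0.144, 1.057, 0.723, 0.893, -0.313, 1.81, -0.924], 'eef_pos': [580.024, -320.323, 243.536], 'tool_rot': [-3.132, 0.541, -0.055], 'force': [-5.186, 0.172, -6.629], 'width': 42.438, 'gripper_force': 61.854}
grip [ 589.63706892 -321.02583385  259.56039372]
```

View pics/s3.png

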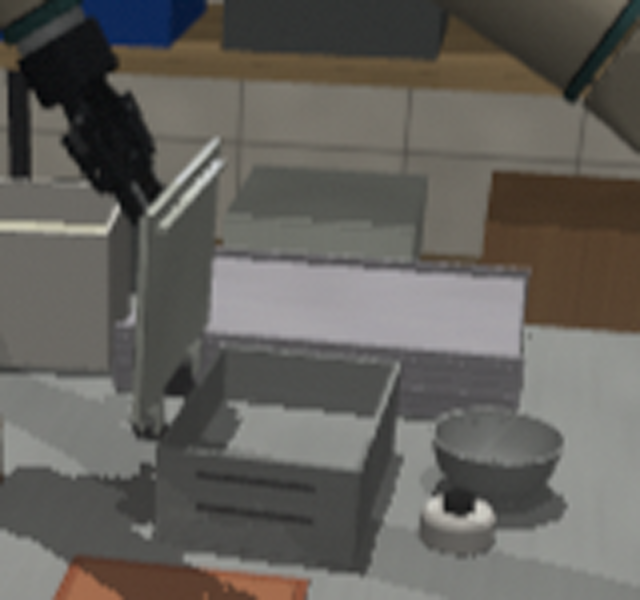

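Request:
move_arm(
  plan=[
    [[0,0,5],[0,0,0],0],
    [[0,0,10],[0,0,0],0],
    [[0,0,10],[0,0,0],0],
    [[0,0,10],[0,0,0],0],
    [[0,0,10],[0,0,0],0],
    [[0,0,5],[0,0,0],0],
    [[0,0,0],[0,0,0],0],
  ],
)

```text
clock: 10.85
eef_pos: [581.6, -321.1, 295.8]
tool_rot: [-3.135, 0.535, -0.055]
force: [-0.0, -0.3, -4.3]
width: 43.0
gripper_force: 62.7
```

```bash
python3 -c "
from h import *
st()
b=cams.get_image('side');cv2.imwrite('pics/s4.png',crop(b,250,30,160,150,3))
p,R=cur()
R1=tool(0.5,-5); a=grasp([541,-36,210],R1)
rows([(p+[0,60,5],R),(a,R1)],[3,12],0)"
```

```text
{'clock': 10.85, 'qpos': [0.158, 1.022, 0.729, 0.817, -0.298, 1.904, -0.923], 'eef_pos': [581.585, -321.097, 295.787], 'tool_rot': [-3.135, 0.535, -0.055], 'force': [-0.022, -0.298, -4.254], 'width': 43.01, 'gripper_force': 62.692}
[[[0, 20, 1.7], [0, 0, 0], 0], [[0, 20, 1.7], [0, 0, 0], 0], [[0, 20, 1.7], [0, 0, 0], 0], [[-3.2, 18.7, -9.1], [-0.1, -3, 0.3], 0], [[-3.2, 18.7, -9.1], [-0.1, -3, 0.3], 0], [[-3.2, 18.7, -9.1], [-0.1, -3, 0.3], 0], [[-3.2, 18.7, -9.1], [-0.1, -3, 0.3], 0], [[-3.2, 18.7, -9.1], [-0.1, -3, 0.3], 0], [[-3.2, 18.7, -9.1], [-0.1, -3, 0.3], 0], [[-3.2, 18.7, -9.1], [-0.1, -3, 0.3], 0]]
[[[-3.2, 18.7, -9.1], [-0.1, -3, 0.3], 0], [[-3.2, 18.7, -9.1], [-0.1, -3, 0.3], 0], [[-3.2, 18.7, -9.1], [-0.1, -3, 0.3], 0], [[-3.2, 18.7, -9.1], [-0.1, -3, 0.3], 0], [[-3.2, 18.7, -9.1], [-0.1, -3, 0.3], 0]]
```

View pics/s4.png

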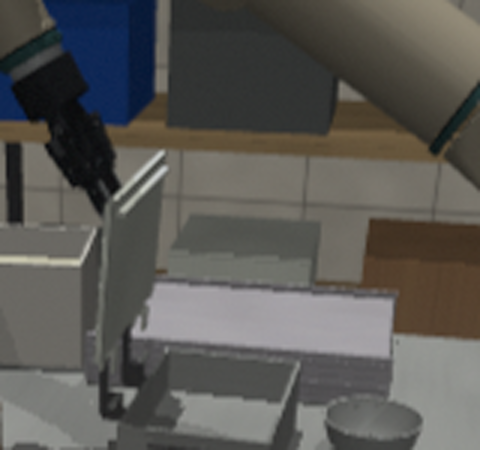

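Request:
move_arm(
  plan=[
    [[-6,0,8],[0,0,0],0],
    [[-6,0,8],[0,0,0],0],
    [[-6,10,8],[0,0,0],0],
    [[0,20,0],[0,0,0],0],
    [[0,20,0],[0,0,0],0],
    [[0,25,0],[0,0,0],0],
    [[0,25,0],[0,0,0],0],
    [[0,25,0],[0,0,0],0],
    [[0,25,0],[0,0,0],0],
    [[0,25,0],[0,-1,0.3],0],
  ],
)

```text
clock: 12.15
eef_pos: [563.4, -144.0, 319.3]
tool_rot: [-3.134, 0.519, -0.047]
force: [0.6, -0.9, -3.2]
width: 42.8
gripper_force: 62.6
```

```bash
python3 -c "
from h import *
st()
R1=tool(0.5,-5); a=grasp([541,-36,205],R1)
rows([(a,R1)],[10],0)"
```

```text
{'clock': 12.15, 'qpos': [-0.143, 0.863, 0.749, 1.125, -0.324, 1.81, -1.08], 'eef_pos': [563.384, -144.004, 319.308], 'tool_rot': [-3.134, 0.519, -0.047], 'force': [0.603, -0.868, -3.219], 'width': 42.768, 'gripper_force': 62.624}
[[[-2.1, 10.8, -13.3], [-0.1, -3.5, 0.3], 0], [[-2.1, 10.8, -13.3], [-0.1, -3.5, 0.3], 0], [[-2.1, 10.8, -13.3], [-0.1, -3.5, 0.3], 0], [[-2.1, 10.8, -13.3], [-0.1, -3.5, 0.3], 0], [[-2.1, 10.8, -13.3], [-0.1, -3.5, 0.3], 0], [[-2.1, 10.8, -13.3], [-0.1, -3.5, 0.3], 0], [[-2.1, 10.8, -13.3], [-0.1, -3.5, 0.3], 0], [[-2.1, 10.8, -13.3], [-0.1, -3.5, 0.3], 0], [[-2.1, 10.8, -13.3], [-0.1, -3.5, 0.3], 0], [[-2.1, 10.8, -13.3], [-0.1, -3.5, 0.3], 0]]
```

Request:
move_arm(
  plan=[
    [[0,25,0],[-0.1,-3.5,0.3],0],
    [[0,25,0],[-0.1,-3.5,0.3],0],
    [[0,25,0],[-0.1,-3.5,0.3],0],
    [[0,25,-5],[-0.1,-3.5,0.3],0],
    [[-3,8,-20],[-0.1,-3.5,0.3],0],
    [[-3,0,-20],[-0.1,-3.5,0.3],0],
    [[-3,0,-22],[-0.1,-3.5,0.3],0],
    [[-4,0,-22],[-0.1,-3.5,0.3],0],
    [[-4,0,-22],[-0.1,-3.5,0.3],0],
    [[-4,0,-22],[-0.1,-3.5,0.3],0],
  ],
)

```text
clock: 13.4
eef_pos: [540.9, -36.7, 186.1]
tool_rot: [-3.137, -0.092, 0.006]
force: [0.0, 1.2, -4.3]
width: 42.7
gripper_force: 62.5
```

```bash
python3 -c "
from h import *
st()
p,R=cur();print('grip',p-R.apply([0,0,18.7]))
a=cams.get_image('top');b=cams.get_image('side')
o=np.hstack([crop(a,240,130,130,150,3),crop(b,200,90,140,150,3)]);cv2.imwrite('pics/s5.png',o)"
```

```text
{'clock': 13.4, 'qpos': [-0.427, 0.583, 0.679, 1.966, -0.602, 0.697, -0.949], 'eef_pos': [540.948, -36.651, 186.116], 'tool_rot': [-3.137, -0.092, 0.006], 'force': [0.017, 1.229, -4.3], 'width': 42.654, 'gripper_force': 62.53}
grip [539.22263598 -36.7468323  204.73642258]
```

View pics/s5.png

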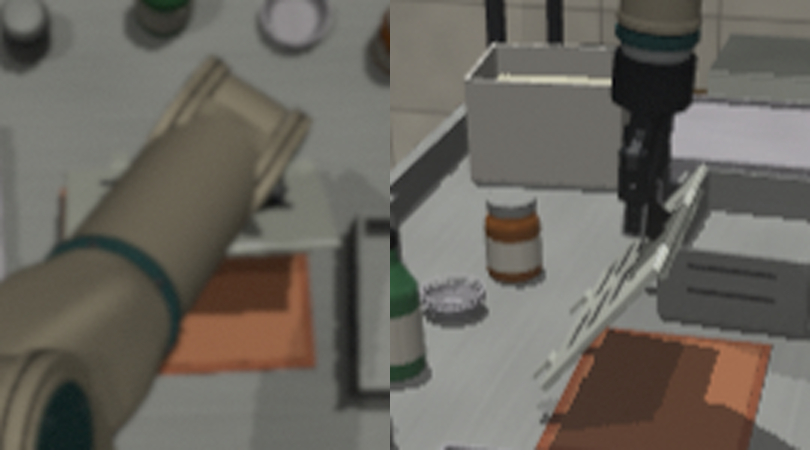

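Request:
move_arm(
  plan=[
    [[0,0,-8],[0,0,0],0],
    [[0,0,-8],[0,0,0],0],
    [[0,0,-8],[0,0,0],0],
    [[0,0,-5],[0,0,0],0],
    [[0,0,-5],[0,0,0],0],
    [[0,0,0],[0,0,0],0],
  ],
)

```text
clock: 14.25
eef_pos: [542.2, -38.0, 152.0]
tool_rot: [-3.138, -0.091, 0.004]
force: [-0.9, -0.4, -4.1]
width: 42.7
gripper_force: 62.6
```

```bash
python3 -c "
from h import *
st()
arc([618,-36,2],[0,1,0],lambda a:a*.1,np.linspace(-3,-54,18),0)"
```

```text
{'clock': 14.25, 'qpos': [-0.385, 0.629, 0.622, 1.993, -0.658, 0.625, -0.899], 'eef_pos': [542.187, -37.983, 152.013], 'tool_rot': [-3.138, -0.091, 0.004], 'force': [-0.871, -0.424, -4.052], 'width': 42.724, 'gripper_force': 62.556}
[[[-8.6, 0, -4.3], [0, -0.3, 0], 0], [[-8.4, 0, -4.7], [-0, -0.3, 0], 0], [[-8.1, 0, -5.2], [0, -0.3, 0], 0], [[-7.9, 0, -5.6], [0, -0.3, 0], 0], [[-7.5, 0, -6], [-0, -0.3, -0], 0], [[-7.2, 0, -6.3], [0, -0.3, 0], 0], [[-6.9, 0, -6.8], [0, -0.3, -0], 0], [[-6.5, 0, -7.1], [-0, -0.3, -0], 0], [[-6.1, 0, -7.5], [-0, -0.3, -0], 0], [[-5.8, 0, -7.7], [0, -0.3, -0], 0]]
[[[-5.3, 0, -8.1], [0, -0.3, -0], 0], [[-4.9, 0, -8.3], [-0, -0.3, -0], 0], [[-4.4, 0, -8.6], [-0, -0.3, -0], 0], [[-4, 0, -8.8], [-0, -0.3, -0], 0], [[-3.5, 0, -9], [-0, -0.3, -0], 0], [[-3, 0, -9.2], [-0, -0.3, -0], 0], [[-2.6, 0, -9.3], [-0, -0.3, -0], 0], [[-2, 0, -9.5], [-0, -0.3, -0], 0]]
```

Request:
move_arm(
  plan=[
    [[0,0,-5],[0,0,0],0],
    [[0,0,-5],[0,0,0],0],
    [[0,0,-3],[0,0,0],0],
  ],
)

```text
clock: 14.62
eef_pos: [539.4, -38.4, 141.0]
tool_rot: [-3.135, -0.088, 0.004]
force: [-21.5, 1.2, 42.5]
width: 43.0
gripper_force: 68.1
```

Request:
move_arm(
  plan=[
    [[0,0,-5],[0,0,0],0],
    [[0,0,-4],[0,0,0],0],
    [[0,0,-3],[0,0,0],0],
  ],
)

```text
clock: 15.0
eef_pos: [534.1, -38.4, 130.5]
tool_rot: [-3.13, -0.081, 0.002]
force: [-32.6, 1.9, 55.5]
width: 42.9
gripper_force: 69.9
```

Request:
move_arm(
  plan=[
    [[0,0,10],[0,0,0],0],
    [[-5,0,10],[0,-1,0],0],
    [[-8,0,0],[0,-2.5,0],0],
    [[-8,0,0],[0,-2.5,0],0],
    [[-2,0,-5],[0,-2.5,0],0],
    [[0,0,0],[0,-2.5,0],0],
  ],
)

```text
clock: 15.75
eef_pos: [518.4, -37.5, 142.1]
tool_rot: [-3.138, -0.284, 0.005]
force: [10.1, -20.0, -5.2]
width: 43.1
gripper_force: 64.1
```

```bash
python3 -c "
from h import *
st()
p,R=cur();print('grip',p-R.apply([0,0,18.7]))"
```

```text
{'clock': 15.75, 'qpos': [-0.223, 0.524, 0.355, 2.234, -1.02, 0.232, -0.524], 'eef_pos': [518.439, -37.486, 142.14], 'tool_rot': [-3.138, -0.284, 0.005], 'force': [10.128, -20.027, -5.206], 'width': 43.095, 'gripper_force': 64.11}
grip [513.20271062 -37.58711218 160.09171865]
```

Request:
move_arm(
  plan=[
    [[-7,0,0],[0,1.5,0],0],
    [[-7,0,0],[0,1.5,0],0],
    [[-7,0,0],[0,1.5,0],0],
    [[-7,0,0],[0,1.5,0],0],
    [[0,0,0],[0,0,0],0],
  ],
)

```text
clock: 16.38
eef_pos: [491.4, -37.9, 142.3]
tool_rot: [-3.139, -0.179, 0.005]
force: [0.4, 0.2, -4.1]
width: 43.0
gripper_force: 64.3
```

```bash
python3 -c "
from h import *
st()
p,R=cur();print('grip',p-R.apply([0,0,18.7]))
a=cams.get_image('top');b=cams.get_image('side')
o=np.hstack([crop(a,220,130,130,150,3),crop(b,200,110,140,150,3)]);cv2.imwrite('pics/s6.png',o)"
```

```text
{'clock': 16.375, 'qpos': [-0.356, 0.55, 0.552, 2.209, -0.866, 0.397, -0.666], 'eef_pos': [491.356, -37.859, 142.303], 'tool_rot': [-3.139, -0.179, 0.005], 'force': [0.363, 0.156, -4.051], 'width': 42.996, 'gripper_force': 64.314}
grip [488.02071109 -37.92947347 160.70304063]
```

View pics/s6.png

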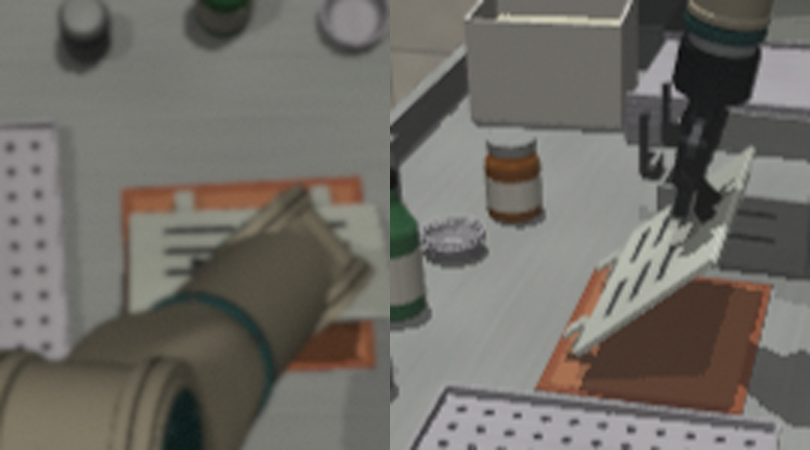

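Request:
move_arm(
  plan=[
    [[6,0,0],[0,0,0],0],
    [[6,0,0],[0,0,0],0],
    [[6,0,-3],[0,0,0],0],
    [[0,0,-3],[0,0,0],0],
    [[-1,0,-3],[0,0,0],0],
    [[0,0,0],[0,0,0],0],
  ],
)

```text
clock: 17.23
eef_pos: [507.7, -38.0, 133.0]
tool_rot: [-3.138, -0.178, 0.004]
force: [0.2, -0.6, -4.0]
width: 43.0
gripper_force: 64.3
```

```bash
python3 -c "
from h import *
st()
p,R=cur();print('grip',p-R.apply([0,0,18.7]))
arc([612,-36,3],[0,1,0],lambda a:a*.05,np.linspace(-3,-42,14),0)"
```

```text
{'clock': 17.225, 'qpos': [-0.341, 0.583, 0.536, 2.175, -0.878, 0.403, -0.665], 'eef_pos': [507.709, -37.952, 133.006], 'tool_rot': [-3.138, -0.178, 0.004], 'force': [0.25, -0.581, -3.98], 'width': 42.953, 'gripper_force': 64.288}
grip [504.39221254 -38.03634489 151.40907807]
[[[-7.6, 0, -5.8], [0, -0.2, -0], 0], [[-7.2, 0, -6.2], [-0, -0.1, -0], 0], [[-6.9, 0, -6.6], [0, -0.2, -0], 0], [[-6.6, 0, -7], [-0, -0.1, -0], 0], [[-6.2, 0, -7.3], [-0, -0.2, -0], 0], [[-5.8, 0, -7.6], [-0, -0.1, 0], 0], [[-5.4, 0, -7.9], [0, -0.2, -0], 0], [[-5, 0, -8.1], [-0, -0.1, -0], 0], [[-4.5, 0, -8.4], [-0, -0.2, -0], 0], [[-4.1, 0, -8.7], [-0, -0.1, -0], 0]]
[[[-3.6, 0, -8.8], [-0, -0.2, -0], 0], [[-3.2, 0, -9.1], [0, -0.1, -0], 0], [[-2.7, 0, -9.2], [0, -0.2, -0], 0], [[-2.2, 0, -9.3], [-0, -0.1, -0], 0]]
```

Request:
move_arm(
  plan=[
    [[-7.6,0,-6],[0,-0.2,0],0],
    [[-7.2,0,-6.2],[0,-0.2,0],0],
    [[-6.9,0,-6.6],[0,-0.2,0],0],
    [[-6.6,0,-7],[0,-0.2,0],0],
    [[-6.2,0,-7.3],[0,-0.2,0],0],
  ],
)

```text
clock: 17.85
eef_pos: [476.1, -39.1, 104.6]
tool_rot: [-3.138, -0.193, 0.003]
force: [2.0, -1.4, 2.1]
width: 42.9
gripper_force: 65.6
```

Request:
move_arm(
  plan=[
    [[-5.8,0,-7.6],[0,-0.2,0],0],
    [[-5.4,0,-7.9],[0,-0.2,0],0],
    [[-5,0,-8.1],[0,-0.2,0],0],
    [[-4.5,0,-8.4],[0,-0.2,0],0],
  ],
)

```text
clock: 18.35
eef_pos: [466.4, -39.3, 93.5]
tool_rot: [-3.132, -0.165, 0.004]
force: [-8.7, 0.7, 7.6]
width: 43.0
gripper_force: 66.3
```

```bash
python3 -c "
from h import *
st()
p,R=cur();print('grip',p-R.apply([0,0,18.7]))
a=cams.get_image('top');b=cams.get_image('side')
o=np.hstack([crop(a,220,130,130,150,3),crop(b,200,110,140,150,3)]);cv2.imwrite('pics/s7.png',o)"
```

```text
{'clock': 18.35, 'qpos': [-0.195, 0.602, 0.335, 2.291, -1.099, 0.235, -0.427], 'eef_pos': [466.39, -39.3, 93.491], 'tool_rot': [-3.132, -0.165, 0.004], 'force': [-8.742, 0.74, 7.635], 'width': 42.979, 'gripper_force': 66.307}
grip [463.32367361 -39.48904083 111.93672929]
```

```bash
python3 -c "
from h import *
arc([612,-36,3],[0,1,0],lambda a:-a*.6,np.linspace(-2.5,-25,10),0)"
```

```text
[[[-5.1, 0, -6.7], [0, 1.5, 0], 0], [[-4.8, 0, -6.8], [-0, 1.5, -0], 0], [[-4.5, 0, -7], [0, 1.5, 0], 0], [[-4.2, 0, -7.2], [-0, 1.5, 0], 0], [[-3.9, 0, -7.3], [-0, 1.5, -0], 0], [[-3.5, 0, -7.4], [-0, 1.5, -0], 0], [[-3.2, 0, -7.6], [-0, 1.5, -0], 0], [[-2.9, 0, -7.6], [-0, 1.5, -0], 0], [[-2.6, 0, -7.8], [-0, 1.5, -0], 0], [[-2.2, 0, -7.8], [-0, 1.5, -0], 0]]
```

Request:
move_arm(
  plan=[
    [[-3,0,-2],[0,3,0],0],
    [[-5,0,-5],[0,2,0],0],
    [[-4.8,0,-6.8],[0,1.5,0],0],
    [[-4.5,0,-7],[0,1.5,0],0],
    [[-4.2,0,-7.2],[0,1.5,0],0],
  ],
)

```text
clock: 19.08
eef_pos: [446.2, -39.9, 65.2]
tool_rot: [-3.133, 0.0, 0.004]
force: [-3.5, 0.3, 2.7]
width: 42.8
gripper_force: 64.2
```

```bash
python3 -c "
from h import *
st();p,R=cur();print('grip',p-R.apply([0,0,18.7]))
arc([612,-36,3],[0,1,0],lambda a:-a*.4,np.linspace(-2.5,-17.5,7),0)"
```

```text
{'clock': 19.075, 'qpos': [-0.32, 0.723, 0.533, 2.211, -0.923, 0.447, -0.597], 'eef_pos': [446.247, -39.88, 65.217], 'tool_rot': [-3.133, 0.0, 0.004], 'force': [-3.495, 0.286, 2.736], 'width': 42.837, 'gripper_force': 64.247}
grip [446.25092501 -40.04616794  83.9166097 ]
[[[-3.7, 0, -7.3], [0, 1, -0], 0], [[-3.4, 0, -7.4], [-0, 1, -0], 0], [[-3, 0, -7.6], [0, 1, 0], 0], [[-2.7, 0, -7.7], [-0, 1, 0], 0], [[-2.4, 0, -7.7], [0, 1, 0], 0], [[-2, 0, -7.9], [0, 1, 0], 0], [[-1.7, 0, -7.8], [-0, 1, 0], 0]]
```

Request:
move_arm(
  plan=[
    [[-3.7,0,-7.3],[0,0.6,0],0],
    [[-3.4,0,-7.4],[0,0.6,0],0],
    [[-3,0,-7.6],[0,0.6,0],0],
    [[-2.7,0,-7.7],[0,0.6,0],0],
    [[-2,0,-4],[0,0.5,0],0],
  ],
)

```text
clock: 19.7
eef_pos: [432.8, -40.2, 31.4]
tool_rot: [-3.133, 0.048, 0.004]
force: [0.2, 0.4, 0.1]
width: 43.0
gripper_force: 62.8
```

Request:
move_arm(
  plan=[
    [[-1,0,-4],[0,0.5,0],0],
    [[-1,0,-4],[0,0.5,0],0],
  ],
)

```text
clock: 19.95
eef_pos: [431.0, -40.1, 25.9]
tool_rot: [-3.131, 0.064, 0.004]
force: [-6.8, 3.1, 78.6]
width: 42.6
gripper_force: 71.8
```

```bash
python3 -c "
from h import *
st();p,R=cur();print('grip',p-R.apply([0,0,18.7]))"
```

```text
{'clock': 19.95, 'qpos': [-0.283, 0.806, 0.482, 2.206, -0.956, 0.429, -0.569], 'eef_pos': [431.013, -40.118, 25.924], 'tool_rot': [-3.131, 0.064, 0.004], 'force': [-6.752, 3.118, 78.617], 'width': 42.568, 'gripper_force': 71.784}
grip [432.20182773 -40.31543599  44.58484355]
```

Request:
move_arm(
  plan=[
    [[0,0,3],[0,0,0],0],
    [[0,0,0],[0,0,0],0.6],
    [[0,0,0],[0,0,0],1],
    [[0,0,0],[0,0,0],1],
    [[0,0,10],[0,0,0],1],
    [[0,0,25],[0,0,0],1],
    [[0,0,35],[0,0,0],1],
    [[0,0,40],[0,0,0],1],
    [[0,0,0],[0,0,0],1],
  ],
)

```text
clock: 21.08
eef_pos: [431.6, -40.3, 139.3]
tool_rot: [-3.133, 0.061, 0.004]
force: [0.2, -0.3, -1.3]
width: 85.6
gripper_force: 0.0
```

```bash
python3 -c "
from h import *
st()
R=tool(92,0);t=grasp([508.5,414.2,33],R);print(t)
rows([([470,120,200],tool(40,0)),(t+[0,0,120],R)],[7,7],1)"
```

```text
{'clock': 21.075, 'qpos': [-0.475, 0.634, 0.769, 2.15, -0.69, 0.696, -0.787], 'eef_pos': [431.583, -40.319, 139.29], 'tool_rot': [-3.133, 0.061, 0.004], 'force': [0.245, -0.258, -1.276], 'width': 85.591, 'gripper_force': 0.0}
[508.5 414.2  14.3]
[[[5.5, 22.9, 8.7], [0.1, -0.5, 5.7], 1], [[5.5, 22.9, 8.7], [0.1, -0.5, 5.7], 1], [[5.5, 22.9, 8.7], [0.1, -0.5, 5.7], 1], [[5.5, 22.9, 8.7], [0.1, -0.5, 5.7], 1], [[5.5, 22.9, 8.7], [0.1, -0.5, 5.7], 1], [[5.5, 22.9, 8.7], [0.1, -0.5, 5.7], 1], [[5.5, 22.9, 8.7], [0.1, -0.5, 5.7], 1], [[5.5, 42, -9.4], [0, 0, 7.4], 1], [[5.5, 42, -9.4], [0, 0, 7.4], 1], [[5.5, 42, -9.4], [0, 0, 7.4], 1]]
[[[5.5, 42, -9.4], [0, 0, 7.4], 1], [[5.5, 42, -9.4], [0, 0, 7.4], 1], [[5.5, 42, -9.4], [0, 0, 7.4], 1], [[5.5, 42, -9.4], [0, 0, 7.4], 1]]
```

Request:
move_arm(
  plan=[
    [[5.5,23,9],[0,-0.5,5.7],1],
    [[5.5,23,9],[0,-0.5,5.7],1],
    [[5.5,23,9],[0,-0.5,5.7],1],
    [[5.5,23,9],[0,-0.5,5.7],1],
    [[5.5,23,9],[0,-0.5,5.7],1],
    [[5.5,23,9],[0,-0.5,5.7],1],
    [[5.5,23,9],[0,-0.5,5.7],1],
    [[5.5,42,-9],[0,0,7.4],1],
    [[5.5,42,-9],[0,0,7.4],1],
    [[5.5,42,-9],[0,0,7.4],1],
  ],
)

```text
clock: 22.32
eef_pos: [484.9, 248.7, 172.5]
tool_rot: [3.13, 0.01, 1.093]
force: [0.6, -0.3, 0.6]
width: 85.2
gripper_force: 0.0
```

Request:
move_arm(
  plan=[
    [[5.5,42,-9],[0,0,7.4],1],
    [[5.5,42,-9],[0,0,7.4],1],
    [[5.5,42,-9],[0,0,7.4],1],
    [[5.5,42,-9],[0,0,7.4],1],
    [[0,0,0],[0,0,0],1],
  ],
)

```text
clock: 22.95
eef_pos: [505.2, 419.4, 135.2]
tool_rot: [3.132, 0.008, 1.611]
force: [-0.6, -0.4, 0.2]
width: 85.3
gripper_force: 0.0
```

```bash
python3 -c "
from h import *
st()
R=tool(92,0);t=grasp([508.5,414.2,33],R)
rows([(t+[0,0,50],R),(t,R)],[4,4],1)
a=cams.get_image('top');b=cams.get_image('side')
o=np.hstack([crop(a,140,160,220,150,2)[:300,:400],crop(b,170,220,200,150,2)]);cv2.imwrite('pics/s8.png',o)"
```

```text
{'clock': 22.95, 'qpos': [-0.964, 0.776, 0.388, 1.596, -0.347, 0.836, -0.402], 'eef_pos': [505.162, 419.36, 135.204], 'tool_rot': [3.132, 0.008, 1.611], 'force': [-0.609, -0.358, 0.164], 'width': 85.28, 'gripper_force': 0.0}
[[[0.8, -1.3, -17.7], [0.1, 0.1, -0.1], 1], [[0.8, -1.3, -17.7], [0.1, 0.1, -0.1], 1], [[0.8, -1.3, -17.7], [0.1, 0.1, -0.1], 1], [[0.8, -1.3, -17.7], [0.1, 0.1, -0.1], 1], [[0, 0, -12.5], [0, 0, 0], 1], [[0, 0, -12.5], [0, 0, 0], 1], [[0, 0, -12.5], [0, 0, 0], 1], [[0, 0, -12.5], [0, 0, 0], 1]]
```

View pics/s8.png

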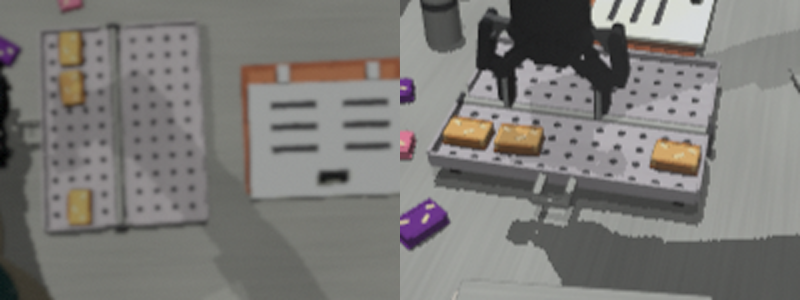

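```bash
python3 -c "
from h import *
print((proj('side',[[508.5,414.2,33],[508.5-21,414.2,33],[508.5+21,414.2,33]])-[170,220])*2+[400,0])"
```

```text
[[555.65463647 190.63056108]
 [574.47190774 193.94029281]
 [537.02162227 187.35323795]]
```

Request:
move_arm(
  plan=[
    [[0.5,-1.3,-18],[0,0,0],1],
    [[0.5,-1.3,-18],[0,0,0],1],
    [[0.5,-1.3,-18],[0,0,0],1],
    [[0.5,-1.3,-18],[0,0,0],1],
    [[0,0,-12],[0,0,0],1],
    [[0,0,-12],[0,0,0],1],
    [[0,0,-12],[0,0,0],1],
    [[0,0,-12],[0,0,0],1],
    [[0,0,0],[0,0,0],1],
  ],
)

```text
clock: 24.18
eef_pos: [508.4, 409.4, 15.7]
tool_rot: [3.131, 0.011, 1.604]
force: [0.8, -0.7, -0.6]
width: 85.3
gripper_force: 0.0
```

Request:
move_arm(
  plan=[
    [[0,4,0],[0,0,0],1],
    [[0,0,0],[0,0,0],0.6],
    [[0,0,0],[0,0,0],0],
    [[0,0,0],[0,0,0],0],
    [[0,0,0],[0,0,0],0],
    [[0,0,0],[0,0,0],0],
    [[0,0,0],[0,0,0],0],
  ],
)

```text
clock: 25.05
eef_pos: [512.5, 414.2, 18.4]
tool_rot: [3.123, 0.008, 1.604]
force: [5.8, 0.3, 5.1]
width: 40.7
gripper_force: 61.1
```

```bash
python3 -c "
from h import *
st();arc([514,280.3,30],[1,.035,0],lambda a:a*.5,np.linspace(3,96,32),0)"
```

```text
{'clock': 25.05, 'qpos': [-0.914, 0.929, 0.318, 1.644, -0.411, 0.625, -0.349], 'eef_pos': [512.524, 414.198, 18.418], 'tool_rot': [3.123, 0.008, 1.604], 'force': [5.793, 0.283, 5.136], 'width': 40.717, 'gripper_force': 61.059}
[[[0, -0.1, 7], [1.5, 0.1, -0], 0], [[0, -0.4, 7], [1.5, 0, -0], 0], [[0, -0.8, 6.9], [1.5, 0.1, -0], 0], [[0.1, -1.2, 6.9], [1.5, 0, -0], 0], [[0, -1.5, 6.8], [1.5, 0.1, -0], 0], [[0.1, -1.8, 6.7], [1.5, 0, -0], 0], [[0.1, -2.2, 6.5], [1.5, 0.1, -0], 0], [[0.1, -2.6, 6.5], [1.5, 0, -0], 0], [[0.1, -2.9, 6.2], [1.5, 0.1, -0], 0], [[0.1, -3.2, 6.2], [1.5, 0, -0], 0]]
[[[0.1, -3.5, 5.9], [1.5, 0.1, -0], 0], [[0.1, -3.8, 5.7], [1.5, 0, -0], 0], [[0.2, -4.1, 5.5], [1.5, 0.1, -0], 0], [[0.1, -4.4, 5.2], [1.5, 0, -0], 0], [[0.2, -4.6, 5], [1.5, 0.1, -0], 0], [[0.2, -4.9, 4.8], [1.5, 0, -0], 0], [[0.1, -5.1, 4.5], [1.5, 0.1, -0], 0], [[0.2, -5.4, 4.2], [1.5, 0, -0], 0], [[0.2, -5.5, 3.9], [1.5, 0.1, -0], 0], [[0.2, -5.8, 3.5], [1.5, 0.1, -0], 0]]
[[[0.2, -5.9, 3.3], [1.5, 0, -0], 0], [[0.3, -6.1, 2.9], [1.5, 0.1, -0], 0], [[0.2, -6.2, 2.7], [1.5, 0, -0], 0], [[0.2, -6.3, 2.2], [1.5, 0.1, -0], 0], [[0.2, -6.4, 2], [1.5, 0, -0], 0], [[0.2, -6.6, 1.5], [1.5, 0.1, -0], 0], [[0.3, -6.5, 1.2], [1.5, 0, -0], 0], [[0.2, -6.7, 0.9], [1.5, 0.1, -0], 0], [[0.2, -6.6, 0.5], [1.5, 0, -0], 0], [[0.3, -6.7, 0.2], [1.5, 0.1, -0], 0]]
[[[0.2, -6.6, -0.2], [1.5, 0, -0], 0], [[0.2, -6.7, -0.6], [1.5, 0.1, -0], 0]]
```

Request:
move_arm(
  plan=[
    [[0,-0.1,7],[1.5,0.05,0],0],
    [[0,-0.4,7],[1.5,0.05,0],0],
    [[0,-0.8,6.9],[1.5,0.05,0],0],
    [[0.1,-1.2,6.9],[1.5,0.05,0],0],
    [[0,-1.5,6.8],[1.5,0.05,0],0],
    [[0.1,-1.8,6.7],[1.5,0.05,0],0],
    [[0.1,-2.2,6.5],[1.5,0.05,0],0],
    [[0.1,-2.6,6.5],[1.5,0.05,0],0],
    [[0.1,-2.9,6.2],[1.5,0.05,0],0],
    [[0.1,-3.2,6.2],[1.5,0.05,0],0],
  ],
)

```text
clock: 26.3
eef_pos: [513.1, 396.5, 83.4]
tool_rot: [3.124, -0.253, 1.603]
force: [8.3, 1.1, -7.4]
width: 40.7
gripper_force: 61.7
```

```bash
python3 -c "
from h import *
st();p,R=cur();g=p-R.apply([0,0,18.7])-[514,280.3,30];print(g,np.hypot(g[1],g[2]),np.degrees(np.arctan2(g[2],g[1])))"
```

```text
{'clock': 26.3, 'qpos': [-0.63, 0.762, 0.061, 1.8, -0.544, 0.491, -0.088], 'eef_pos': [513.072, 396.518, 83.433], 'tool_rot': [3.124, -0.253, 1.603], 'force': [8.31, 1.134, -7.424], 'width': 40.694, 'gripper_force': 61.723}
[ -1.11053681 111.5336989   71.5359688 ] 132.50343702385103 32.67547709308665
```

Request:
move_arm(
  plan=[
    [[0.1,-3.5,5.9],[1.5,0.05,0],0],
    [[0.1,-3.8,5.7],[1.5,0.05,0],0],
    [[0.2,-4.1,5.5],[1.5,0.05,0],0],
    [[0.1,-4.4,5.2],[1.5,0.05,0],0],
    [[0.2,-4.6,5],[1.5,0.05,0],0],
    [[0.2,-4.9,4.8],[1.5,0.05,0],0],
    [[0.1,-5.1,4.5],[1.5,0.05,0],0],
    [[0.2,-5.4,4.2],[1.5,0.05,0],0],
  ],
)

```text
clock: 27.3
eef_pos: [514.3, 359.4, 123.4]
tool_rot: [3.125, -0.46, 1.601]
force: [8.2, 1.6, -10.2]
width: 40.2
gripper_force: 62.0
```

```bash
python3 -c "
from h import *
st();p,R=cur();g=p-R.apply([0,0,18.7])-[514,280.3,30];print(g,np.hypot(g[1],g[2]),np.degrees(np.arctan2(g[2],g[1])))
arc([514,280.3,30],[1,.035,0],lambda a:a*.3,np.linspace(3,42,14),0)"
```

```text
{'clock': 27.3, 'qpos': [-0.28, 0.702, -0.229, 1.91, -0.689, 0.424, 0.202], 'eef_pos': [514.341, 359.397, 123.386], 'tool_rot': [3.125, -0.46, 1.601], 'force': [8.238, 1.579, -10.17], 'width': 40.183, 'gripper_force': 62.017}
[  0.27958808  70.78676817 110.13751799] 130.92379240331817 57.27063496130922
[[[0.2, -5.6, 3.7], [0.9, 0, 0], 0], [[0.2, -5.8, 3.4], [0.9, 0.1, 0], 0], [[0.2, -5.9, 3], [0.9, -0, -0], 0], [[0.2, -6.1, 2.8], [0.9, 0, -0], 0], [[0.2, -6.2, 2.4], [0.9, 0.1, 0], 0], [[0.3, -6.3, 2], [0.9, -0, -0], 0], [[0.2, -6.5, 1.7], [0.9, 0, -0], 0], [[0.2, -6.4, 1.4], [0.9, 0.1, -0], 0], [[0.2, -6.6, 1], [0.9, -0, -0], 0], [[0.3, -6.6, 0.7], [0.9, 0, -0], 0]]
[[[0.2, -6.6, 0.3], [0.9, 0, -0], 0], [[0.2, -6.6, -0], [0.9, 0.1, -0], 0], [[0.3, -6.6, -0.4], [0.9, 0, -0], 0], [[0.2, -6.6, -0.7], [0.9, 0, -0], 0]]
```

Request:
move_arm(
  plan=[
    [[0.2,-5.6,3.8],[1,0,0],0],
    [[0.2,-5.8,3.5],[1,0,0],0],
    [[0.2,-5.9,3.1],[1,0,0],0],
    [[0.2,-6.1,2.9],[1,0,0],0],
    [[0.2,-6.2,2.5],[1,0,0],0],
    [[0.3,-6.3,2.1],[1,0,0],0],
    [[0.2,-6.5,1.8],[1,0,0],0],
    [[0.2,-6.4,1.5],[1,0,0],0],
    [[0.2,-6.6,1.1],[1,0,0],0],
    [[0.3,-6.6,0.8],[1,0,0],0],
  ],
)

```text
clock: 28.55
eef_pos: [516.5, 297.6, 145.9]
tool_rot: [3.12, -0.634, 1.602]
force: [9.7, 5.7, -16.2]
width: 40.5
gripper_force: 64.0
```

```bash
python3 -c "
from h import *
st();p,R=cur();g=p-R.apply([0,0,18.7])-[514,280.3,30];print(g,np.hypot(g[1],g[2]),np.degrees(np.arctan2(g[2],g[1])))
arc([514,280.3,30],[1,.035,0],lambda a:a*.3,np.linspace(3,12,4),0)"
```

```text
{'clock': 28.55, 'qpos': [0.085, 0.725, -0.476, 1.988, -0.797, 0.428, 0.492], 'eef_pos': [516.516, 297.635, 145.926], 'tool_rot': [3.12, -0.634, 1.602], 'force': [9.672, 5.748, -16.205], 'width': 40.502, 'gripper_force': 63.991}
[  2.45445965   6.25119907 130.98718045] 131.13626093594382 87.26770377278932
[[[0.2, -6.6, 0.3], [0.9, 0, -0], 0], [[0.3, -6.6, -0], [0.9, 0.1, 0], 0], [[0.2, -6.7, -0.4], [0.9, -0, -0], 0], [[0.2, -6.5, -0.8], [0.9, 0, -0], 0]]
```

Request:
move_arm(
  plan=[
    [[0.2,-6.6,0.3],[0.9,0,0],0],
    [[0.2,-6.6,0],[0.9,0,0],0],
    [[0.2,-6.6,-0.4],[0.9,0,0],0],
    [[0,0,0],[0,0,0],0],
    [[0,0,0],[0,0,0],0],
  ],
)

```text
clock: 29.18
eef_pos: [517.2, 277.8, 145.7]
tool_rot: [3.119, -0.681, 1.601]
force: [11.1, 5.2, -12.1]
width: 40.5
gripper_force: 64.4
```

```bash
python3 -c "
from h import *
st();p,R=cur();g=p-R.apply([0,0,18.7])-[514,280.3,30];print(g,np.hypot(g[1],g[2]),np.degrees(np.arctan2(g[2],g[1])))
a=cams.get_image('top');b=cams.get_image('side')
o=np.hstack([crop(a,140,150,130,150,3),crop(b,170,160,140,150,3)]);cv2.imwrite('pics/s9.png',o)"
```

```text
{'clock': 29.175, 'qpos': [0.181, 0.751, -0.529, 2.003, -0.816, 0.437, 0.569], 'eef_pos': [517.176, 277.833, 145.735], 'tool_rot': [3.119, -0.681, 1.601], 'force': [11.062, 5.221, -12.065], 'width': 40.54, 'gripper_force': 64.419}
[  3.11203805 -14.24074426 130.26240998] 131.03852201086198 96.23899921068764
```

View pics/s9.png

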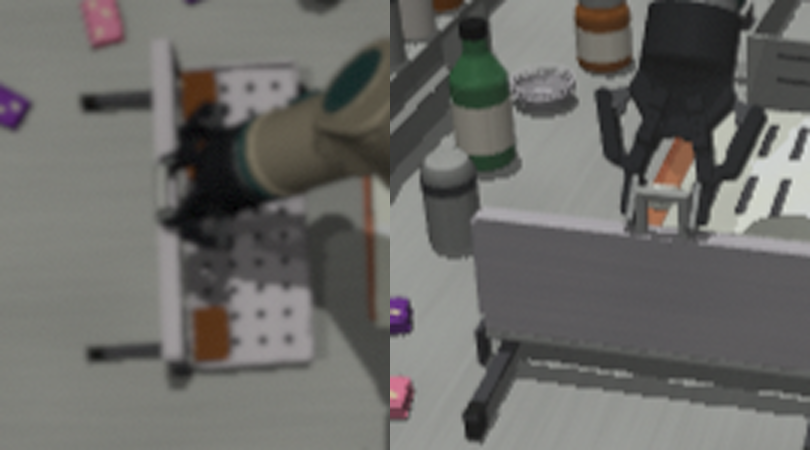

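```bash
python3 -c "
from h import *
arc([514,280.3,30],[1,.035,0],lambda a:a*.42,np.linspace(-4,-96,24),0)"
```

```text
[[[-0.3, 8.7, 0.3], [-1.7, -0.1, -0], 0], [[-0.3, 8.7, -0.2], [-1.7, -0, -0], 0], [[-0.3, 8.7, -1], [-1.6, -0.1, -0], 0], [[-0.3, 8.6, -1.5], [-1.7, -0, -0], 0], [[-0.3, 8.5, -2.1], [-1.7, -0.1, -0], 0], [[-0.3, 8.3, -2.8], [-1.7, -0.1, -0], 0], [[-0.3, 8.1, -3.3], [-1.7, -0, -0], 0], [[-0.3, 7.9, -4], [-1.6, -0.1, -0], 0], [[-0.2, 7.6, -4.4], [-1.7, -0, -0], 0], [[-0.3, 7.3, -5.1], [-1.7, -0.1, -0], 0]]
[[[-0.2, 6.9, -5.5], [-1.7, -0, -0], 0], [[-0.3, 6.5, -6.1], [-1.6, -0.1, -0], 0], [[-0.2, 6.1, -6.5], [-1.7, -0.1, -0], 0], [[-0.2, 5.6, -6.9], [-1.7, -0, -0], 0], [[-0.1, 5.1, -7.3], [-1.7, -0.1, -0], 0], [[-0.2, 4.7, -7.7], [-1.7, -0, -0], 0], [[-0.1, 4, -8], [-1.6, -0.1, -0], 0], [[-0.2, 3.5, -8.3], [-1.7, -0.1, -0], 0], [[-0.1, 3, -8.5], [-1.7, -0, -0], 0], [[-0.1, 2.3, -8.8], [-1.7, -0.1, -0], 0]]
[[[-0, 1.7, -8.9], [-1.7, -0, -0], 0], [[-0.1, 1.1, -9], [-1.6, -0.1, -0], 0], [[0, 0.4, -9.1], [-1.7, -0.1, -0], 0], [[0, -0.2, -9.2], [-1.7, -0, -0], 0]]
```

Request:
move_arm(
  plan=[
    [[-0.3,8.7,0.3],[-1.7,0,0],0],
    [[-0.3,8.7,-0.2],[-1.7,0,0],0],
    [[-0.3,8.7,-1],[-1.7,-0.1,0],0],
    [[-0.3,8.6,-1.5],[-1.7,0,0],0],
    [[-0.3,8.5,-2.1],[-1.7,-0.1,0],0],
    [[-0.3,8.3,-2.8],[-1.7,0,0],0],
    [[-0.3,8.1,-3.3],[-1.7,-0.1,0],0],
    [[-0.3,7.9,-4],[-1.7,-0.1,0],0],
    [[-0.2,7.6,-4.4],[-1.7,0,0],0],
    [[-0.3,7.3,-5.1],[-1.7,-0.1,0],0],
  ],
)

```text
clock: 30.52
eef_pos: [514.4, 362.0, 124.7]
tool_rot: [3.117, -0.387, 1.605]
force: [5.8, 0.4, 5.0]
width: 40.7
gripper_force: 66.2
```

```bash
python3 -c "
from h import *
st();p,R=cur();g=p-R.apply([0,0,18.7])-[514,280.3,30];print(g,np.hypot(g[1],g[2]),np.degrees(np.arctan2(g[2],g[1])))
arc([514,280.3,30],[1,.035,0],lambda a:a*.42,np.linspace(-4,-60,15),0)"
```

```text
{'clock': 30.525, 'qpos': [-0.395, 0.684, -0.121, 1.886, -0.62, 0.457, 0.092], 'eef_pos': [514.368, 361.969, 124.652], 'tool_rot': [3.117, -0.387, 1.605], 'force': [5.83, 0.443, 4.965], 'width': 40.68, 'gripper_force': 66.203}
[  0.14809039  74.61035229 111.96727806] 134.54878678589844 56.32215633543997
[[[-0.2, 7.1, -5.7], [-1.7, -0.1, 0], 0], [[-0.3, 6.7, -6.1], [-1.7, -0, -0], 0], [[-0.2, 6.3, -6.7], [-1.6, -0.1, -0], 0], [[-0.2, 5.8, -7.1], [-1.7, -0, -0], 0], [[-0.2, 5.3, -7.5], [-1.7, -0.1, -0], 0], [[-0.2, 4.7, -7.9], [-1.7, -0.1, -0], 0], [[-0.1, 4.2, -8.2], [-1.7, -0, -0], 0], [[-0.1, 3.7, -8.5], [-1.6, -0.1, -0], 0], [[-0.1, 3, -8.7], [-1.7, -0, -0], 0], [[-0.1, 2.4, -9], [-1.7, -0.1, -0], 0]]
[[[-0.1, 1.8, -9.2], [-1.7, -0, -0], 0], [[-0, 1.1, -9.2], [-1.6, -0.1, -0], 0], [[-0, 0.5, -9.4], [-1.7, -0.1, -0], 0], [[-0, -0.2, -9.3], [-1.7, -0, -0], 0], [[-0, -0.8, -9.4], [-1.7, -0.1, -0], 0]]
```

Request:
move_arm(
  plan=[
    [[-0.2,7.1,-5.7],[-1.7,0,0],0],
    [[-0.2,6.7,-6.1],[-1.7,-0.1,0],0],
    [[-0.2,6.3,-6.7],[-1.7,0,0],0],
    [[-0.2,5.8,-7.1],[-1.7,-0.1,0],0],
    [[-0.2,5.3,-7.5],[-1.7,0,0],0],
    [[-0.2,4.7,-7.9],[-1.7,-0.1,0],0],
    [[-0.1,4.2,-8.2],[-1.7,0,0],0],
    [[-0.1,3.7,-8.5],[-1.7,-0.1,0],0],
    [[-0.1,3,-8.7],[-1.7,0,0],0],
    [[-0.1,2.4,-9],[-1.6,-0.1,0],0],
  ],
)

```text
clock: 31.78
eef_pos: [512.5, 414.1, 49.6]
tool_rot: [3.118, -0.095, 1.607]
force: [6.1, 3.9, 4.0]
width: 40.4
gripper_force: 66.3
```

Request:
move_arm(
  plan=[
    [[0,1.8,-8],[-1.2,0,0],0],
    [[0,1,-6],[-1,0,0],0],
    [[0,0.5,-3],[-0.5,0,0],0],
  ],
)

```text
clock: 32.15
eef_pos: [512.4, 417.3, 32.2]
tool_rot: [3.119, -0.048, 1.608]
force: [6.5, 4.9, 4.0]
width: 40.8
gripper_force: 66.3
```

```bash
python3 -c "
from h import *
st();p,R=cur();g=p-R.apply([0,0,18.7])-[514,280.3,30];print(g,np.hypot(g[1],g[2]),np.degrees(np.arctan2(g[2],g[1])))"
```

```text
{'clock': 32.15, 'qpos': [-0.868, 0.89, 0.264, 1.674, -0.421, 0.588, -0.316], 'eef_pos': [512.424, 417.343, 32.179], 'tool_rot': [3.119, -0.048, 1.608], 'force': [6.455, 4.863, 3.989], 'width': 40.829, 'gripper_force': 66.295}
[ -1.95596371 136.12805687  20.85311887] 137.71601371418203 8.709293975364838
```

Request:
move_arm(
  plan=[
    [[0,-0.3,-6],[-0.5,0,0],0],
    [[0,-0.3,-5],[-0.5,0,0],0],
    [[0,0,-3],[-0.5,0,0],0],
    [[0,0,0],[0,0,0],0],
  ],
)

```text
clock: 32.65
eef_pos: [512.4, 418.4, 19.2]
tool_rot: [3.12, -0.025, 1.608]
force: [6.2, 7.4, 6.4]
width: 40.5
gripper_force: 66.7
```

Request:
move_arm(
  plan=[
    [[0,0,0],[0,0,0],0.6],
    [[0,0,0],[0,0,0],1],
    [[0,0,0],[0,0,0],1],
    [[0,0,10],[0,0,0],1],
    [[0,0,30],[0,0,0],1],
    [[0,0,40],[0,0,0],1],
    [[0,-10,40],[0,0,0],1],
    [[0,-20,30],[0,0,0],1],
    [[0,0,0],[0,0,0],1],
  ],
)

```text
clock: 33.78
eef_pos: [511.4, 382.6, 170.3]
tool_rot: [3.123, -0.02, 1.604]
force: [0.1, 0.0, 0.2]
width: 85.5
gripper_force: 0.0
```

```bash
python3 -c "
from h import *
st()
a=cams.get_image('top')
cv2.imwrite('pics/s10.png',crop(a,140,130,130,150,4))"
```

```text
{'clock': 33.775, 'qpos': [-0.907, 0.695, 0.375, 1.647, -0.331, 0.835, -0.36], 'eef_pos': [511.376, 382.57, 170.263], 'tool_rot': [3.123, -0.02, 1.604], 'force': [0.108, 0.023, 0.232], 'width': 85.525, 'gripper_force': 0.0}
```

View pics/s10.png

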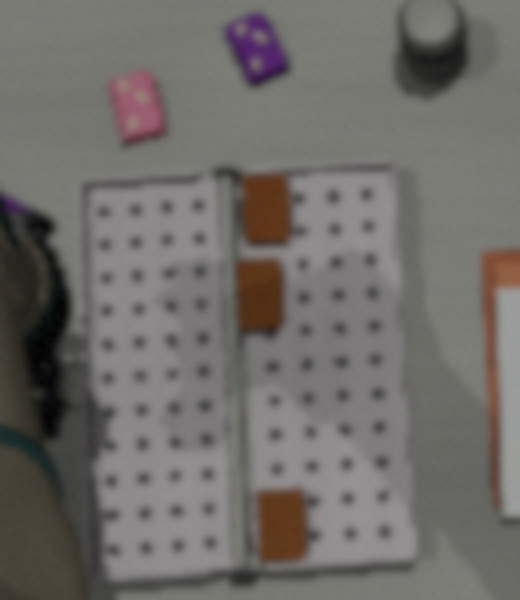

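```bash
cat >> h.py <<'E'
def bis(z=46):
    im=cams.get_image("top"); hsv=cv2.cvtColor(im,cv2.COLOR_BGR2HSV)
    m=cv2.inRange(hsv,(4,140,50),(16,255,190)); m[:, :]=cv2.morphologyEx(m,cv2.MORPH_OPEN,np.ones((2,2)))
    for c in cv2.findContours(m,0,1)[0]:
        A=cv2.contourArea(c)
        if 80<A<500:
            W=np.array([at("top",*q[0],z)[:2] for q in c],np.float32); r=cv2.minAreaRect(W)
            M=cv2.moments(c); print(at("top",M["m10"]/M["m00"],M["m01"]/M["m00"],z),A,np.round(r[0],1),np.round(r[1],1),round(r[2],1))
E
python3 -c "
from h import *
bis()"
```

```text
[175.4 120.1  46. ] 203.5 [175.2 120.6] [ 16.4 112.7] 24.0
[392.3 241.5  46. ] 122.0 [392.  240.6] [26.6 44.4] 89.6
[567.2 257.3  46. ] 131.0 [567.2 257. ] [27.2 46.9] 89.6
[634.  251.9  46. ] 129.5 [635.  252.1] [47.4 30.3] -0.0
```

```bash
python3 -c "
from h import *
R=tool(1,0)
rows([([470,300,180],tool(45,0)),([392.3,241.5,90],R),([392.3,241.5,35],R)],[6,6,4],0.62)"
```

```text
[[[-6.5, -14, 2.2], [-0.1, 0.2, -7.8], 0.62], [[-6.5, -14, 2.2], [-0.1, 0.2, -7.8], 0.62], [[-6.5, -14, 2.2], [-0.1, 0.2, -7.8], 0.62], [[-6.5, -14, 2.2], [-0.1, 0.2, -7.8], 0.62], [[-6.5, -14, 2.2], [-0.1, 0.2, -7.8], 0.62], [[-6.5, -14, 2.2], [-0.1, 0.2, -7.8], 0.62], [[-12.9, -9.8, -15], [-0, 0, -7.4], 0.62], [[-12.9, -9.8, -15], [-0, 0, -7.4], 0.62], [[-12.9, -9.8, -15], [-0, 0, -7.4], 0.62], [[-12.9, -9.8, -15], [-0, 0, -7.4], 0.62]]
[[[-12.9, -9.8, -15], [-0, 0, -7.4], 0.62], [[-12.9, -9.8, -15], [-0, 0, -7.4], 0.62], [[-0, 0, -13.8], [-0, 0, 0], 0.62], [[-0, 0, -13.8], [-0, 0, 0], 0.62], [[-0, 0, -13.8], [-0, 0, 0], 0.62], [[-0, 0, -13.8], [-0, 0, 0], 0.62]]
```

Request:
move_arm(
  plan=[
    [[-6.5,-14,2],[0,0.2,-7.8],0.62],
    [[-6.5,-14,2],[0,0.2,-7.8],0.62],
    [[-6.5,-14,2],[0,0.2,-7.8],0.62],
    [[-6.5,-14,2],[0,0.2,-7.8],0.62],
    [[-6.5,-14,2],[0,0.2,-7.8],0.62],
    [[-6.5,-14,2],[0,0.2,-7.8],0.62],
    [[-13,-10,-15],[0,0,-7.4],0.62],
    [[-13,-10,-15],[0,0,-7.4],0.62],
    [[-13,-10,-15],[0,0,-7.4],0.62],
    [[-13,-10,-15],[0,0,-7.4],0.62],
  ],
)

```text
clock: 35.12
eef_pos: [416.8, 260.0, 117.1]
tool_rot: [-3.137, -0.008, 0.27]
force: [0.6, 0.2, -0.2]
width: 52.9
gripper_force: 0.0
```

Request:
move_arm(
  plan=[
    [[-13,-10,-15],[0,0,-7.4],0.62],
    [[-13,-10,-15],[0,0,-7.4],0.62],
    [[0,0,0],[0,0,0],0.62],
  ],
)

```text
clock: 35.5
eef_pos: [389.9, 239.2, 87.2]
tool_rot: [-3.139, -0.006, 0.016]
force: [-0.3, 1.1, -0.1]
width: 53.0
gripper_force: 0.0
```

```bash
python3 -c "
from h import *
st()
R=tool(1,0)
rows([([392.3,241.5,50],R),([392.3,241.5,35],R)],[4,2],0.62)"
```

```text
{'clock': 35.5, 'qpos': [-1.033, 0.708, 0.639, 2.184, -0.888, 0.523, -1.259], 'eef_pos': [389.879, 239.219, 87.188], 'tool_rot': [-3.139, -0.006, 0.016], 'force': [-0.334, 1.12, -0.058], 'width': 52.986, 'gripper_force': 0.0}
[[[0.6, 0.6, -9.3], [-0, 0.1, 0], 0.62], [[0.6, 0.6, -9.3], [-0, 0.1, 0], 0.62], [[0.6, 0.6, -9.3], [-0, 0.1, 0], 0.62], [[0.6, 0.6, -9.3], [-0, 0.1, 0], 0.62], [[0, -0.1, -7.5], [-0.1, -0, 0], 0.62], [[0, -0.1, -7.5], [-0.1, -0, 0], 0.62]]
```

Request:
move_arm(
  plan=[
    [[0.6,0.6,-9.5],[0,0,0],0.62],
    [[0.6,0.6,-9.5],[0,0,0],0.62],
    [[0.6,0.6,-9.5],[0,0,0],0.62],
    [[0.6,0.6,-9.5],[0,0,0],0.62],
    [[0,0,-7.5],[0,0,0],0.62],
    [[0,0,-7.5],[0,0,0],0.62],
    [[0,0,0],[0,0,0],0.3],
    [[0,0,0],[0,0,0],0.3],
    [[0,0,0],[0,0,0],0.3],
  ],
)

```text
clock: 36.62
eef_pos: [394.8, 242.3, 36.0]
tool_rot: [-3.136, -0.011, 0.015]
force: [0.3, 1.4, -0.3]
width: 33.9
gripper_force: 59.7
```

```bash
cat >> h.py <<'E'
def binp(dy,z,dx=0):
    c,s=np.cos(-.056),np.sin(-.056); return np.array([460.6+c*dx-s*dy,-314+s*dx+c*dy,z])
E
python3 -c "
from h import *
p,R=cur()
rows([(p+[0,0,110],R),(binp(-70,140),tool(-3.2,0))],[4,15],0)"
```

```text
[[[0, 0, 27.5], [0, 0, 0], 0], [[0, 0, 27.5], [0, 0, 0], 0], [[0, 0, 27.5], [0, 0, 0], 0], [[0, 0, 27.5], [0, 0, 0], 0], [[4.1, -41.7, -0.4], [-0, 0, -0.3], 0], [[4.1, -41.7, -0.4], [-0, 0, -0.3], 0], [[4.1, -41.7, -0.4], [-0, 0, -0.3], 0], [[4.1, -41.7, -0.4], [-0, 0, -0.3], 0], [[4.1, -41.7, -0.4], [-0, 0, -0.3], 0], [[4.1, -41.7, -0.4], [-0, 0, -0.3], 0]]
[[[4.1, -41.7, -0.4], [-0, 0, -0.3], 0], [[4.1, -41.7, -0.4], [-0, 0, -0.3], 0], [[4.1, -41.7, -0.4], [-0, 0, -0.3], 0], [[4.1, -41.7, -0.4], [-0, 0, -0.3], 0], [[4.1, -41.7, -0.4], [-0, 0, -0.3], 0], [[4.1, -41.7, -0.4], [-0, 0, -0.3], 0], [[4.1, -41.7, -0.4], [-0, 0, -0.3], 0], [[4.1, -41.7, -0.4], [-0, 0, -0.3], 0], [[4.1, -41.7, -0.4], [-0, 0, -0.3], 0]]
```

Request:
move_arm(
  plan=[
    [[0,0,15],[0,0,0],0],
    [[0,0,30],[0,0,0],0],
    [[0,0,32],[0,0,0],0],
    [[0,0,33],[0,0,0],0],
    [[12,-30,0],[0,0,-0.3],0],
    [[12,-42,0],[0,0,-0.3],0],
    [[12,-42,0],[0,0,-0.3],0],
    [[12,-42,0],[0,0,-0.3],0],
    [[10,-42,0],[0,0,-0.3],0],
    [[4,-42,0],[0,0,-0.3],0],
  ],
)

```text
clock: 37.88
eef_pos: [457.2, 0.9, 146.0]
tool_rot: [-3.137, -0.012, -0.016]
force: [0.7, 0.3, -0.1]
width: 34.2
gripper_force: 59.8
```

Request:
move_arm(
  plan=[
    [[0,-42,0],[0,0,-0.3],0],
    [[0,-42,0],[0,0,-0.3],0],
    [[0,-42,0],[0,0,-0.3],0],
    [[0,-42,0],[0,0,-0.3],0],
    [[0,-42,0],[0,0,-0.3],0],
    [[0,-42,0],[0,0,-0.3],0],
    [[0,-42,0],[0,0,-0.3],0],
    [[0,-42,0],[0,0,-0.3],0],
    [[0,-42,0],[0,0,-0.3],0],
    [[0,0,0],[0,0,0],0],
  ],
)

```text
clock: 39.12
eef_pos: [455.3, -380.0, 146.2]
tool_rot: [-3.14, -0.011, -0.068]
force: [-0.5, 1.5, -1.0]
width: 34.2
gripper_force: 59.9
```

```bash
python3 -c "
from h import *
st();bis()
R=tool(-3.2,0)
rows([(binp(-70,80),R),(binp(-70,43),R)],[5,3],0)"
```

```text
{'clock': 39.125, 'qpos': [0.247, 0.747, 0.677, 1.784, -0.627, 0.829, -0.407], 'eef_pos': [455.28, -379.986, 146.216], 'tool_rot': [-3.14, -0.011, -0.068], 'force': [-0.502, 1.538, -1.035], 'width': 34.218, 'gripper_force': 59.873}
[175.1 120.6  46. ] 199.5 [175.4 120.1] [ 16.4 109.1] 24.0
[567.1 257.3  46. ] 131.5 [567.2 257. ] [27.2 46.9] 89.6
[633.8 251.9  46. ] 126.0 [634.9 252.1] [47.3 30.3] -0.0
[[[0.2, -1.4, -13.1], [-0, 0.1, 0.1], 0], [[0.2, -1.4, -13.1], [-0, 0.1, 0.1], 0], [[0.2, -1.4, -13.1], [-0, 0.1, 0.1], 0], [[0.2, -1.4, -13.1], [-0, 0.1, 0.1], 0], [[0.2, -1.4, -13.1], [-0, 0.1, 0.1], 0], [[-0, 0.1, -12.4], [-0.1, 0, 0], 0], [[-0, 0.1, -12.4], [-0.1, 0, 0], 0], [[-0, 0.1, -12.4], [-0.1, 0, 0], 0]]
```

Request:
move_arm(
  plan=[
    [[0.2,-1.2,-13],[0,0,0],0],
    [[0.2,-1.2,-13],[0,0,0],0],
    [[0.2,-1.2,-13],[0,0,0],0],
    [[0.2,-1,-13],[0,0,0],0],
    [[0.2,-1,-13],[0,0,0],0],
    [[0,0,-13],[0,0,0],0],
    [[0,0,-13],[0,0,0],0],
    [[0,0,-11],[0,0,0],0],
    [[0,0,0],[0,0,0],0],
  ],
)

```text
clock: 40.3
eef_pos: [457.4, -381.2, 43.1]
tool_rot: [-3.136, -0.01, -0.064]
force: [-0.4, 0.6, -1.0]
width: 33.9
gripper_force: 61.7
```

```bash
python3 -c "
from h import *
st()"
```

```text
{'clock': 40.3, 'qpos': [0.324, 0.883, 0.548, 1.826, -0.75, 0.649, -0.304], 'eef_pos': [457.4, -381.176, 43.088], 'tool_rot': [-3.136, -0.01, -0.064], 'force': [-0.401, 0.555, -0.985], 'width': 33.909, 'gripper_force': 61.67}
```

Release, rise and go back for the second one.

Request:
move_arm(
  plan=[
    [[0,0,-1],[0,0,0],0],
    [[0,0,0],[0,0,0],0.55],
    [[0,0,0],[0,0,0],0.55],
    [[0,0,10],[0,0,0],0.55],
    [[0,0,30],[0,0,0],0.6],
    [[0,0,35],[0,0,0],0.62],
    [[0,0,35],[0,0,0],0.62],
    [[0,40,0],[0,0,0.4],0.62],
    [[0,50,0],[0,0,0.4],0.62],
    [[0,50,0],[0,0,0.4],0.62],
  ],
)

```text
clock: 41.55
eef_pos: [457.9, -241.2, 153.9]
tool_rot: [-3.138, -0.013, -0.044]
force: [-0.1, 0.1, -0.5]
width: 53.2
gripper_force: 0.0
```

```bash
python3 -c "
from h import *
st();bis()
R=tool(1,0)
rows([([567.1,257.3,110],R),([567.1,257.3,36],R)],[10,6],0.62)"
```

```text
{'clock': 41.55, 'qpos': [-0.016, 0.649, 0.699, 1.985, -0.64, 0.728, -0.536], 'eef_pos': [457.927, -241.163, 153.919], 'tool_rot': [-3.138, -0.013, -0.044], 'force': [-0.12, 0.061, -0.458], 'width': 53.237, 'gripper_force': 0.0}
[175.5 120.   46. ] 204.0 [175.3 120. ] [ 18.4 111.5] 25.1
[ 457.  -383.9   46. ] 141.0 [ 457.2 -382.8] [29.8 48.9] 84.9
[567.1 257.3  46. ] 131.5 [567.2 257. ] [27.2 46.9] 89.6
[633.8 252.1  46. ] 126.0 [635. 252.] [30.4 47.3] 89.6
[[[10.9, 48.9, -4.3], [-0.1, 0.1, 0.3], 0.62], [[10.9, 48.9, -4.3], [-0.1, 0.1, 0.3], 0.62], [[10.9, 48.9, -4.3], [-0.1, 0.1, 0.3], 0.62], [[10.9, 48.9, -4.3], [-0.1, 0.1, 0.3], 0.62], [[10.9, 48.9, -4.3], [-0.1, 0.1, 0.3], 0.62], [[10.9, 48.9, -4.3], [-0.1, 0.1, 0.3], 0.62], [[10.9, 48.9, -4.3], [-0.1, 0.1, 0.3], 0.62], [[10.9, 48.9, -4.3], [-0.1, 0.1, 0.3], 0.62], [[10.9, 48.9, -4.3], [-0.1, 0.1, 0.3], 0.62], [[10.9, 48.9, -4.3], [-0.1, 0.1, 0.3], 0.62]]
[[[0.1, 0, -12.3], [0, -0.1, 0], 0.62], [[0.1, 0, -12.3], [0, -0.1, 0], 0.62], [[0.1, 0, -12.3], [0, -0.1, 0], 0.62], [[0.1, 0, -12.3], [0, -0.1, 0], 0.62], [[0.1, 0, -12.3], [0, -0.1, 0], 0.62], [[0.1, 0, -12.3], [0, -0.1, 0], 0.62]]
```

Request:
move_arm(
  plan=[
    [[11,49,-4],[0,0,0.3],0.62],
    [[11,49,-4],[0,0,0.3],0.62],
    [[11,49,-4],[0,0,0.3],0.62],
    [[11,49,-4],[0,0,0.3],0.62],
    [[11,49,-4],[0,0,0.3],0.62],
    [[11,49,-4],[0,0,0.3],0.62],
    [[11,49,-4],[0,0,0.3],0.62],
    [[11,49,-4],[0,0,0.3],0.62],
    [[11,49,-4],[0,0,0.3],0.62],
    [[10,50,-4],[0,0,0.3],0.62],
  ],
)

```text
clock: 42.85
eef_pos: [568.2, 250.7, 113.9]
tool_rot: [-3.137, -0.013, 0.009]
force: [1.4, 0.5, -0.1]
width: 53.2
gripper_force: 0.0
```

```bash
python3 -c "
from h import *
st()
R=tool(1.5,0)
rows([([567.1,257.3,60],R),([567.1,257.3,35],R)],[5,3],0.62)"
```

```text
{'clock': 42.85, 'qpos': [-0.881, 0.847, 0.734, 1.733, -0.737, 0.843, -1.369], 'eef_pos': [568.159, 250.691, 113.871], 'tool_rot': [-3.137, -0.013, 0.009], 'force': [1.371, 0.548, -0.131], 'width': 53.195, 'gripper_force': 0.0}
[[[-0.2, 1.3, -10.8], [-0.1, 0.2, 0.2], 0.62], [[-0.2, 1.3, -10.8], [-0.1, 0.2, 0.2], 0.62], [[-0.2, 1.3, -10.8], [-0.1, 0.2, 0.2], 0.62], [[-0.2, 1.3, -10.8], [-0.1, 0.2, 0.2], 0.62], [[-0.2, 1.3, -10.8], [-0.1, 0.2, 0.2], 0.62], [[-0, 0, -8.3], [0.1, -0.1, -0], 0.62], [[-0, 0, -8.3], [0.1, -0.1, -0], 0.62], [[-0, 0, -8.3], [0.1, -0.1, -0], 0.62]]
```

Request:
move_arm(
  plan=[
    [[0,0,-11],[0,0,0.1],0.62],
    [[0,0,-11],[0,0,0.1],0.62],
    [[0,0,-11],[0,0,0.1],0.62],
    [[0,0,-11],[0,0,0.1],0.62],
    [[0,0,0],[0,0,0],0.62],
  ],
)

```text
clock: 43.48
eef_pos: [566.1, 248.7, 67.9]
tool_rot: [-3.137, -0.009, 0.015]
force: [-0.3, -0.3, 0.1]
width: 52.8
gripper_force: 0.0
```

```bash
python3 -c "
from h import *
st();bis()
R=tool(1.5,0)
rows([([567.1,257.3,35],R)],[4],0.62)"
```

```text
{'clock': 43.475, 'qpos': [-0.849, 0.901, 0.678, 1.759, -0.79, 0.765, -1.318], 'eef_pos': [566.09, 248.676, 67.913], 'tool_rot': [-3.137, -0.009, 0.015], 'force': [-0.267, -0.33, 0.114], 'width': 52.779, 'gripper_force': 0.0}
[181.1 107.5  46. ] 148.5 [181.3 106.9] [16.4 82.7] 24.0
[ 455.9 -384.2   46. ] 134.0 [ 455.9 -384.2] [26.8 46.4] 84.9
[[[0.1, 2.1, -8.4], [-0.1, 0.1, 0.2], 0.62], [[0.1, 2.1, -8.4], [-0.1, 0.1, 0.2], 0.62], [[0.1, 2.1, -8.4], [-0.1, 0.1, 0.2], 0.62], [[0.1, 2.1, -8.4], [-0.1, 0.1, 0.2], 0.62]]
```

Request:
move_arm(
  plan=[
    [[0.5,8,0],[0,0,0.3],0.62],
    [[0.5,0,-9],[0,0,0],0.62],
    [[0,0,-12],[0,0,0],0.62],
    [[0,0,-11],[0,0,0],0.62],
    [[0,0,0],[0,0,0],0.62],
  ],
)

```text
clock: 44.15
eef_pos: [566.7, 257.1, 35.4]
tool_rot: [-3.137, -0.008, 0.022]
force: [-0.1, 0.9, 0.9]
width: 53.0
gripper_force: 0.0
```

Request:
move_arm(
  plan=[
    [[0,0,0],[0,0,0],0.3],
    [[0,0,0],[0,0,0],0.3],
    [[0,0,0],[0,0,0],0],
    [[0,0,0],[0,0,0],0],
  ],
)

```text
clock: 44.65
eef_pos: [568.0, 257.6, 37.2]
tool_rot: [-3.136, -0.011, 0.022]
force: [-1.0, 0.0, 2.1]
width: 34.1
gripper_force: 60.0
```

Request:
move_arm(
  plan=[
    [[0,0,15],[0,0,0],0],
    [[0,0,30],[0,0,0],0],
    [[0,0,32],[0,0,0],0],
    [[0,0,33],[0,0,0],0],
    [[-7,-30,0],[0,0,-0.3],0],
    [[-8,-42,0],[0,0,-0.3],0],
    [[-8,-42,0],[0,0,-0.3],0],
    [[-8,-42,0],[0,0,-0.3],0],
    [[-8,-42,0],[0,0,-0.3],0],
    [[-8,-42,0],[0,0,-0.3],0],
  ],
)

```text
clock: 45.9
eef_pos: [520.5, 16.3, 147.7]
tool_rot: [-3.136, -0.012, -0.01]
force: [-0.2, -0.7, -1.1]
width: 34.4
gripper_force: 59.8
```

Request:
move_arm(
  plan=[
    [[-8,-42,0],[0,0,-0.4],0],
    [[-8,-42,0],[0,0,-0.4],0],
    [[-8,-42,0],[0,0,-0.4],0],
    [[-8,-42,0],[0,0,-0.4],0],
    [[-8,-42,0],[0,0,-0.4],0],
    [[-8,-42,0],[0,0,-0.4],0],
    [[-8,-42,0],[0,0,-0.3],0],
    [[-5,-30,0],[0,0,-0.3],0],
    [[0,0,0],[0,0,0],0],
  ],
)

```text
clock: 47.02
eef_pos: [458.6, -309.7, 147.9]
tool_rot: [-3.139, -0.012, -0.067]
force: [0.8, 0.9, 0.4]
width: 34.3
gripper_force: 59.8
```

```bash
python3 -c "
from h import *
st();bis()
R=tool(-3.2,0)
rows([(binp(0,80),R),(binp(0,43.5),R)],[5,3],0)"
```

```text
{'clock': 47.025, 'qpos': [0.117, 0.7, 0.691, 1.893, -0.643, 0.774, -0.468], 'eef_pos': [458.567, -309.702, 147.93], 'tool_rot': [-3.139, -0.012, -0.067], 'force': [0.8, 0.901, 0.445], 'width': 34.303, 'gripper_force': 59.813}
[175.3 120.2  46. ] 208.0 [175.1 119.4] [ 17.6 113. ] 24.0
[634.  252.1  46. ] 127.0 [635. 252.] [30.4 47.3] 89.6
[[[0.3, -1.3, -13.5], [-0, 0.1, 0.1], 0], [[0.3, -1.3, -13.5], [-0, 0.1, 0.1], 0], [[0.3, -1.3, -13.5], [-0, 0.1, 0.1], 0], [[0.3, -1.3, -13.5], [-0, 0.1, 0.1], 0], [[0.3, -1.3, -13.5], [-0, 0.1, 0.1], 0], [[-0, -0.1, -12.2], [-0.1, 0, -0], 0], [[-0, -0.1, -12.2], [-0.1, 0, -0], 0], [[-0, -0.1, -12.2], [-0.1, 0, -0], 0]]
```

Request:
move_arm(
  plan=[
    [[0.2,-1,-13.5],[0,0,0],0],
    [[0.2,-1,-13.5],[0,0,0],0],
    [[0.2,-1,-13.5],[0,0,0],0],
    [[0.2,-1,-13.5],[0,0,0],0],
    [[0.2,0,-13.5],[0,0,0],0],
    [[0,0,-13],[0,0,0],0],
    [[0,0,-13],[0,0,0],0],
    [[0,0,-10.5],[0,0,0],0],
    [[0,0,0],[0,0,0],0],
  ],
)

```text
clock: 48.2
eef_pos: [460.6, -310.7, 43.2]
tool_rot: [-3.136, -0.011, -0.062]
force: [-1.1, 0.6, 5.7]
width: 34.4
gripper_force: 60.4
```

Request:
move_arm(
  plan=[
    [[0,0,0],[0,0,0],0.55],
    [[0,0,0],[0,0,0],0.55],
    [[0,0,10],[0,0,0],0.55],
    [[0,0,30],[0,0,0],0.6],
    [[0,0,35],[0,0,0],0.62],
    [[0,0,35],[0,0,0],0.62],
    [[14,40,0],[0,0,0.4],0.62],
    [[15,50,0],[0,0,0.4],0.62],
    [[15,50,0],[0,0,0.4],0.62],
    [[0,0,0],[0,0,0],0.62],
  ],
)

```text
clock: 49.45
eef_pos: [506.1, -164.8, 152.7]
tool_rot: [-3.133, -0.01, -0.032]
force: [-0.5, 0.2, -0.1]
width: 53.0
gripper_force: 0.0
```

```bash
python3 -c "
from h import *
st();bis()
R=tool(1.5,0)
rows([([634.4,252.1,110],R),([634.4,252.1,35],R)],[10,6],0.62)"
```

```text
{'clock': 49.45, 'qpos': [-0.185, 0.675, 0.715, 1.945, -0.656, 0.76, -0.687], 'eef_pos': [506.129, -164.765, 152.691], 'tool_rot': [-3.133, -0.01, -0.032], 'force': [-0.475, 0.182, -0.127], 'width': 52.96, 'gripper_force': 0.0}
[171.3 129.7  46. ] 164.0 [171.3 129.4] [16.4 90.9] 24.0
[ 455.9 -384.2   46. ] 134.0 [ 455.9 -384.2] [26.8 46.4] 84.9
[ 461.6 -313.3   46. ] 133.0 [ 461.5 -313.2] [26.9 46.1] 85.4
[633.7 252.   46. ] 126.5 [634.9 252.1] [47.3 30.3] -0.0
[[[12.9, 42, -4.3], [-0, 0.1, 0.4], 0.62], [[12.9, 42, -4.3], [-0, 0.1, 0.4], 0.62], [[12.9, 42, -4.3], [-0, 0.1, 0.4], 0.62], [[12.9, 42, -4.3], [-0, 0.1, 0.4], 0.62], [[12.9, 42, -4.3], [-0, 0.1, 0.4], 0.62], [[12.9, 42, -4.3], [-0, 0.1, 0.4], 0.62], [[12.9, 42, -4.3], [-0, 0.1, 0.4], 0.62], [[12.9, 42, -4.3], [-0, 0.1, 0.4], 0.62], [[12.9, 42, -4.3], [-0, 0.1, 0.4], 0.62], [[12.9, 42, -4.3], [-0, 0.1, 0.4], 0.62]]
[[[0, 0, -12.5], [-0.1, -0.1, -0.1], 0.62], [[0, 0, -12.5], [-0.1, -0.1, -0.1], 0.62], [[0, 0, -12.5], [-0.1, -0.1, -0.1], 0.62], [[0, 0, -12.5], [-0.1, -0.1, -0.1], 0.62], [[0, 0, -12.5], [-0.1, -0.1, -0.1], 0.62], [[0, 0, -12.5], [-0.1, -0.1, -0.1], 0.62]]
```

Request:
move_arm(
  plan=[
    [[13,42,-4],[0,0,0.3],0.62],
    [[13,42,-4],[0,0,0.3],0.62],
    [[13,42,-4],[0,0,0.3],0.62],
    [[13,42,-4],[0,0,0.3],0.62],
    [[13,42,-4],[0,0,0.3],0.62],
    [[13,42,-4],[0,0,0.3],0.62],
    [[13,42,-4],[0,0,0.3],0.62],
    [[13,42,-4],[0,0,0.3],0.62],
    [[13,42,-5],[0,0,0.3],0.62],
    [[12,40,-5],[0,0,0.3],0.62],
  ],
)

```text
clock: 50.75
eef_pos: [635.0, 247.0, 111.3]
tool_rot: [-3.138, -0.012, 0.01]
force: [0.5, -1.1, 0.5]
width: 52.8
gripper_force: 0.0
```

Request:
move_arm(
  plan=[
    [[0,0,-11],[0,0,0.1],0.62],
    [[0,0,-11],[0,0,0.1],0.62],
    [[0,0,-11],[0,0,0.1],0.62],
    [[0,0,-8],[0,0,0.1],0.62],
    [[0,0,0],[0,0,0],0.62],
  ],
)

```text
clock: 51.38
eef_pos: [633.2, 246.8, 69.1]
tool_rot: [-3.137, -0.009, 0.017]
force: [-0.1, 0.4, -0.8]
width: 52.7
gripper_force: 0.0
```

Request:
move_arm(
  plan=[
    [[0.5,5,0],[0,0,0.4],0.62],
    [[0.5,0,-10],[0,0,0],0.62],
    [[0,0,-12],[0,0,0],0.62],
    [[0,0,-11],[0,0,0],0.62],
    [[0,0,0],[0,0,0],0.62],
    [[0,0,0],[0,0,0],0.3],
    [[0,0,0],[0,0,0],0.3],
    [[0,0,0],[0,0,0],0],
    [[0,0,0],[0,0,0],0],
  ],
)

```text
clock: 52.5
eef_pos: [635.0, 252.6, 37.3]
tool_rot: [-3.136, -0.011, 0.025]
force: [-0.1, 0.2, 2.3]
width: 34.2
gripper_force: 60.1
```

```bash
python3 -c "
from h import *
st()
rows([(np.append(cur()[0][:2],150),cur()[1]),(binp(72,150),tool(-3.2,0))],[4,13],0)"
```

```text
{'clock': 52.5, 'qpos': [-0.773, 1.011, 0.667, 1.573, -0.79, 0.831, -1.332], 'eef_pos': [634.957, 252.596, 37.254], 'tool_rot': [-3.136, -0.011, 0.025], 'force': [-0.125, 0.165, 2.291], 'width': 34.182, 'gripper_force': 60.14}
[[[0, 0, 28.2], [0, 0, 0], 0], [[0, 0, 28.2], [0, 0, 0], 0], [[0, 0, 28.2], [0, 0, 0], 0], [[0, 0, 28.2], [0, 0, 0], 0], [[-13.1, -38.1, -0], [-0, 0.1, -0.4], 0], [[-13.1, -38.1, -0], [-0, 0.1, -0.4], 0], [[-13.1, -38.1, -0], [-0, 0.1, -0.4], 0], [[-13.1, -38.1, -0], [-0, 0.1, -0.4], 0], [[-13.1, -38.1, -0], [-0, 0.1, -0.4], 0], [[-13.1, -38.1, -0], [-0, 0.1, -0.4], 0]]
[[[-13.1, -38.1, -0], [-0, 0.1, -0.4], 0], [[-13.1, -38.1, -0], [-0, 0.1, -0.4], 0], [[-13.1, -38.1, -0], [-0, 0.1, -0.4], 0], [[-13.1, -38.1, -0], [-0, 0.1, -0.4], 0], [[-13.1, -38.1, -0], [-0, 0.1, -0.4], 0], [[-13.1, -38.1, -0], [-0, 0.1, -0.4], 0], [[-13.1, -38.1, -0], [-0, 0.1, -0.4], 0]]
```

Request:
move_arm(
  plan=[
    [[0,0,15],[0,0,0],0],
    [[0,0,30],[0,0,0],0],
    [[0,0,34],[0,0,0],0],
    [[0,0,34],[0,0,0],0],
    [[-13,-38,0],[0,0,-0.4],0],
    [[-13,-38,0],[0,0,-0.4],0],
    [[-13,-38,0],[0,0,-0.4],0],
    [[-13,-38,0],[0,0,-0.4],0],
    [[-13,-38,0],[0,0,-0.4],0],
    [[-13,-38,0],[0,0,-0.4],0],
  ],
)

```text
clock: 53.75
eef_pos: [556.3, 23.4, 150.8]
tool_rot: [-3.136, -0.012, -0.017]
force: [-0.1, -0.3, -0.4]
width: 34.1
gripper_force: 59.9
```

Request:
move_arm(
  plan=[
    [[-13,-38,0],[0,0,-0.4],0],
    [[-13,-38,0],[0,0,-0.4],0],
    [[-13,-38,0],[0,0,-0.4],0],
    [[-13,-38,0],[0,0,-0.4],0],
    [[-13,-38,0],[0,0,-0.4],0],
    [[-13,-38,0],[0,0,-0.3],0],
    [[-13,-38,0],[0,0,0],0],
    [[0,0,0],[0,0,0],0],
  ],
)

```text
clock: 54.75
eef_pos: [464.2, -245.6, 151.2]
tool_rot: [-3.139, -0.012, -0.063]
force: [-0.2, 0.2, 0.0]
width: 34.1
gripper_force: 59.9
```

```bash
python3 -c "
from h import *
st();bis()
R=tool(-3.2,0)
rows([(binp(72,80),R),(binp(72,44),R)],[5,3],0)"
```

```text
{'clock': 54.75, 'qpos': [-0.016, 0.666, 0.71, 1.967, -0.654, 0.739, -0.545], 'eef_pos': [464.244, -245.58, 151.2], 'tool_rot': [-3.139, -0.012, -0.063], 'force': [-0.214, 0.177, 0.031], 'width': 34.077, 'gripper_force': 59.889}
[175.4 120.4  46. ] 205.5 [175.4 120.2] [ 16.4 111.7] 24.0
[ 456.9 -383.5   46. ] 142.0 [ 457.  -382.8] [29.8 48.4] 85.0
[[[-0.1, 0.2, -14.1], [-0, 0.1, 0.1], 0], [[-0.1, 0.2, -14.1], [-0, 0.1, 0.1], 0], [[-0.1, 0.2, -14.1], [-0, 0.1, 0.1], 0], [[-0.1, 0.2, -14.1], [-0, 0.1, 0.1], 0], [[-0.1, 0.2, -14.1], [-0, 0.1, 0.1], 0], [[0, -0, -12.1], [-0.1, 0.1, -0.1], 0], [[0, -0, -12.1], [-0.1, 0.1, -0.1], 0], [[0, -0, -12.1], [-0.1, 0.1, -0.1], 0]]
```

Request:
move_arm(
  plan=[
    [[0,0,-14],[0,0,0],0],
    [[0,0,-14],[0,0,0],0],
    [[0,0,-14],[0,0,0],0],
    [[0,0,-14],[0,0,0],0],
    [[0,0,-14],[0,0,0],0],
    [[0,0,-13],[0,0,0],0],
    [[0,0,-13],[0,0,0],0],
    [[0,0,-10],[0,0,0],0],
    [[0,0,0],[0,0,0],0],
  ],
)

```text
clock: 55.92
eef_pos: [465.6, -241.8, 43.8]
tool_rot: [-3.136, -0.011, -0.057]
force: [-0.4, -0.1, 2.3]
width: 33.7
gripper_force: 60.9
```

Request:
move_arm(
  plan=[
    [[0,0,-1.5],[0,0,0],0],
    [[0,0,0],[0,0,0],0.55],
    [[0,0,0],[0,0,0],0.55],
    [[0,0,10],[0,0,0],0.55],
    [[0,0,30],[0,0,0],0.6],
    [[0,0,35],[0,0,0],0.62],
    [[0,0,45],[0,0,0],0.62],
    [[0,40,20],[0,0,0.4],0.62],
    [[0,50,10],[0,0,0.4],0.62],
    [[0,50,0],[0,0,0.4],0.62],
  ],
)

```text
clock: 57.18
eef_pos: [466.0, -99.5, 193.2]
tool_rot: [-3.135, -0.012, -0.035]
force: [0.4, -0.6, 0.4]
width: 52.9
gripper_force: 0.0
```

Request:
move_arm(
  plan=[
    [[0,50,0],[0,0,0],0.62],
    [[0,50,0],[0,0,0],0.62],
    [[0,50,0],[0,0,0],0.62],
    [[0,0,0],[0,0,0],0.62],
    [[0,0,0],[0,0,0],0.62],
  ],
)

```text
clock: 57.8
eef_pos: [465.4, 48.6, 192.5]
tool_rot: [-3.137, -0.011, -0.035]
force: [-0.4, -0.7, -0.6]
width: 53.0
gripper_force: 0.0
```

```bash
python3 -c "
from h import *
st();bis()
a=cams.get_image('top');b=cams.get_image('side')
cv2.imwrite('pics/s11.png',np.hstack([crop(a,140,90,320,210,1.25)[:,:400],b[:262,160:560]]) if 0 else np.hstack([crop(a,240,130,220,165,2),crop(b,200,90,180,165,2)]))"
```

```text
{'clock': 57.8, 'qpos': [-0.727, 0.557, 0.841, 2.076, -0.616, 0.761, -1.104], 'eef_pos': [465.424, 48.569, 192.456], 'tool_rot': [-3.137, -0.011, -0.035], 'force': [-0.354, -0.654, -0.588], 'width': 53.025, 'gripper_force': 0.0}
[185.5  97.7  46. ] 111.0 [185.4  97.6] [16.4 62.4] 24.1
[ 455.9 -384.2   46. ] 134.0 [ 455.9 -384.2] [26.8 46.4] 84.9
[ 461.5 -313.2   46. ] 134.0 [ 461.4 -313.2] [26.9 46.2] 85.4
[ 466.7 -245.2   46. ] 134.0 [ 466.9 -245.1] [26.9 46.1] 85.9
```

View pics/s11.png

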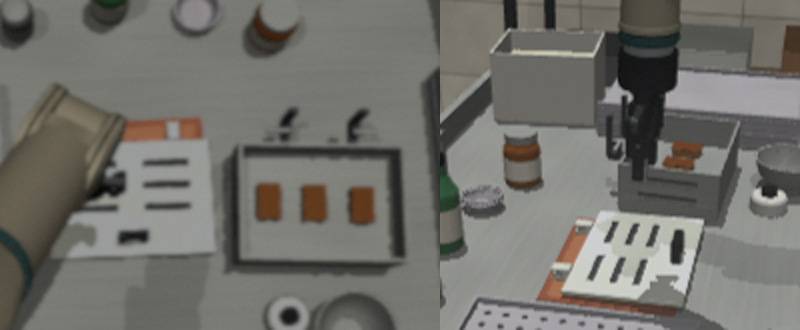

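```bash
python3 -c "
from h import *
for q in [(209,140),(215,252),(54,258)]: print(at('top',240+q[0]/2,130+q[1]/2,18))
print(at('top',240+134/2,130+237/2,47))"
```

```text
[ 572.1 -165.6   18. ]
[ 399.8 -164.    18. ]
[399.3  77.7  18. ]
[422.9 -42.   47. ]
```

```bash
python3 -c "
from h import *
R=tool(0.2,0)
rows([([425,-41,100],R),([425,-41,29],R)],[6,6],1)"
```

```text
[[[-6.8, -14.7, -15.4], [-0, 0.1, 0.4], 1], [[-6.8, -14.7, -15.4], [-0, 0.1, 0.4], 1], [[-6.8, -14.7, -15.4], [-0, 0.1, 0.4], 1], [[-6.8, -14.7, -15.4], [-0, 0.1, 0.4], 1], [[-6.8, -14.7, -15.4], [-0, 0.1, 0.4], 1], [[-6.8, -14.7, -15.4], [-0, 0.1, 0.4], 1], [[0, -0, -11.9], [-0, 0, -0], 1], [[0, -0, -11.9], [-0, 0, -0], 1], [[0, -0, -11.9], [-0, 0, -0], 1], [[0, -0, -11.9], [-0, 0, -0], 1]]
[[[0, -0, -11.9], [-0, 0, -0], 1], [[0, -0, -11.9], [-0, 0, -0], 1]]
```

Request:
move_arm(
  plan=[
    [[-7,-15,-15.4],[0,0.1,0.4],1],
    [[-7,-15,-15.4],[0,0.1,0.4],1],
    [[-7,-15,-15.4],[0,0.1,0.4],1],
    [[-7,-15,-15.4],[0,0.1,0.4],1],
    [[-7,-15,-15.4],[0,0.1,0.4],1],
    [[-6,-14.5,-15.4],[0,0.1,0.4],1],
    [[0,0,0],[0,0,0],1],
  ],
)

```text
clock: 58.82
eef_pos: [423.6, -42.8, 99.6]
tool_rot: [-3.137, 0.002, 0.001]
force: [-0.1, -0.1, -0.7]
width: 85.4
gripper_force: 0.0
```

```bash
python3 -c "
from h import *
st();R=tool(0.2,0)
rows([([425,-41,29],R)],[6],1)"
```

```text
{'clock': 58.825, 'qpos': [-0.354, 0.64, 0.583, 2.249, -0.815, 0.475, -0.68], 'eef_pos': [423.646, -42.82, 99.587], 'tool_rot': [-3.137, 0.002, 0.001], 'force': [-0.119, -0.103, -0.728], 'width': 85.411, 'gripper_force': 0.0}
[[[0.2, 0.3, -11.8], [-0, -0, 0], 1], [[0.2, 0.3, -11.8], [-0, -0, 0], 1], [[0.2, 0.3, -11.8], [-0, -0, 0], 1], [[0.2, 0.3, -11.8], [-0, -0, 0], 1], [[0.2, 0.3, -11.8], [-0, -0, 0], 1], [[0.2, 0.3, -11.8], [-0, -0, 0], 1]]
```

Request:
move_arm(
  plan=[
    [[0.3,0.2,-12],[0,0,0],1],
    [[0.3,0.2,-12],[0,0,0],1],
    [[0.3,0.2,-12],[0,0,0],1],
    [[0.3,0.2,-12],[0,0,0],1],
    [[0.3,0.2,-12],[0,0,0],1],
    [[0,0,-10],[0,0,0],1],
    [[0,0,0],[0,0,0],1],
  ],
)

```text
clock: 59.7
eef_pos: [426.6, -39.8, 30.0]
tool_rot: [-3.136, -0.0, 0.006]
force: [-0.8, 0.1, -0.2]
width: 85.1
gripper_force: 0.0
```

Request:
move_arm(
  plan=[
    [[0,0,0],[0,0,0],0.6],
    [[0,0,0],[0,0,0],0],
    [[0,0,0],[0,0,0],0],
    [[0,0,0],[0,0,0],0],
    [[0,0,0],[0,0,0],0],
  ],
)

```text
clock: 60.32
eef_pos: [426.5, -39.9, 30.6]
tool_rot: [-3.137, -0.001, 0.006]
force: [-0.3, 1.0, 7.3]
width: 42.4
gripper_force: 60.4
```

Request:
move_arm(
  plan=[
    [[0,0,7],[0,0,0],0],
    [[0,0,8],[0,0,0],0],
    [[6,2,0],[0,0,0],0],
    [[8,2,0],[0,0,0],0],
    [[8,2,0],[0,0,0],0],
    [[0,0,0],[0,0,0],0],
    [[0,0,-6],[0,0,0],0],
    [[0,0,-5],[0,0,0],0],
  ],
)

```text
clock: 61.32
eef_pos: [447.6, -33.9, 33.4]
tool_rot: [-3.136, 0.001, 0.006]
force: [0.3, -0.4, -4.4]
width: 42.7
gripper_force: 61.5
```

Request:
move_arm(
  plan=[
    [[0,0,-3],[0,0,0],0],
    [[0,0,0],[0,0,0],0],
  ],
)

```text
clock: 61.58
eef_pos: [447.7, -34.0, 30.9]
tool_rot: [-3.136, 0.0, 0.005]
force: [-1.7, 0.1, -3.1]
width: 42.3
gripper_force: 61.7
```

Request:
move_arm(
  plan=[
    [[0,0,-2],[0,0,0],0],
    [[0,0,0],[0,0,0],0],
  ],
)

```text
clock: 61.82
eef_pos: [447.8, -34.0, 30.6]
tool_rot: [-3.135, -0.001, 0.005]
force: [-5.5, 1.8, 22.2]
width: 42.6
gripper_force: 64.6
```

Request:
move_arm(
  plan=[
    [[0,0,0],[0,0,0],0.55],
    [[0,0,0],[0,0,0],0.8],
    [[0,0,0],[0,0,0],1],
    [[0,0,0],[0,0,0],1],
    [[0,0,10],[0,0,0],1],
    [[0,0,30],[0,0,0],1],
    [[0,0,40],[0,0,0],1],
    [[0,0,50],[0,0,0],1],
    [[0,50,20],[0,0,0],1],
    [[0,50,20],[0,0,0],1],
  ],
)

```text
clock: 63.08
eef_pos: [448.1, 67.0, 200.6]
tool_rot: [-3.136, -0.001, 0.004]
force: [0.4, -0.1, -0.5]
width: 85.2
gripper_force: 0.0
```

Request:
move_arm(
  plan=[
    [[0,50,0],[0,0,0],1],
    [[0,50,0],[0,0,0],1],
    [[0,50,0],[0,0,0],1],
    [[0,0,0],[0,0,0],1],
    [[0,0,0],[0,0,0],1],
  ],
)

```text
clock: 63.7
eef_pos: [447.8, 215.4, 199.3]
tool_rot: [-3.137, -0.0, 0.006]
force: [-0.3, 0.1, 0.2]
width: 85.5
gripper_force: 0.0
```

```bash
python3 -c "
from h import *
st();bis()
a=cams.get_image('top');b=cams.get_image('side')
cv2.imwrite('pics/s12.png',np.hstack([crop(a,140,100,320,200,1.5),crop(b,200,110,140,150,2)[:300]]))"
```

```text
{'clock': 63.7, 'qpos': [-1.076, 0.607, 0.886, 1.989, -0.637, 0.846, -1.397], 'eef_pos': [447.818, 215.356, 199.253], 'tool_rot': [-3.137, -0.0, 0.006], 'force': [-0.256, 0.09, 0.228], 'width': 85.545, 'gripper_force': 0.0}
[175.5 120.   46. ] 203.0 [175.5 120.1] [ 16.4 111.5] 24.0
[ 455.9 -384.2   46. ] 134.0 [ 455.9 -384.2] [26.8 46.4] 84.9
[ 461.8 -313.3   46. ] 132.0 [ 461.6 -313.2] [26.9 46. ] 85.4
[ 466.7 -245.2   46. ] 134.0 [ 466.9 -245.1] [26.9 46.1] 85.9
```

View pics/s12.png

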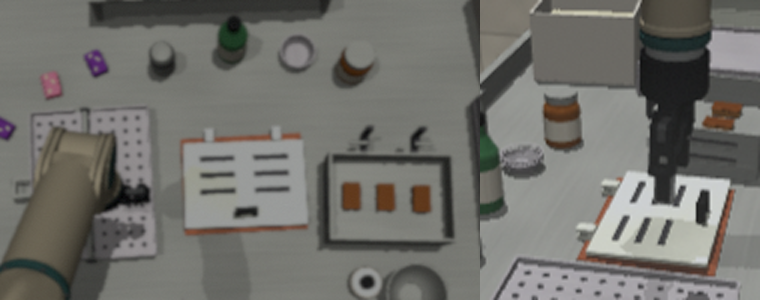

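The picture shows the lid centred flat on the mat (plate at about (245,185), handle up), three browned-up biscotti in the bin at (351,195), (385,198) and (421,200), the leaf flat, and the bystanders in place. I'm handing the job in.

```bash
python3 -c "
from cell import ctrl
print(ctrl.finish_job())"
```

```text
the job is handed in; nothing more can be done
None
```

The job is handed in at about 64 s: the lid is flat, handle up, on the mat, the leaf is lowered flat, and all three biscotti lie browned side up in the open bin.

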